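# Set the foot leg of a phone stand to its length mark and lock it

## Robot

A 6-joint arm with a two-finger parallel gripper is mounted at the origin on the work surface; the furniture and walls round the work are solid. World frame = base frame: x ahead of the robot, y to its left, z up, the work surface at z = 0. Lengths are in m, angles in rad, forces in N, time in s.
With the tool pointing down it reaches from about 0.375 to 0.75 m from the base axis. Payload 9 kg.
Tool frame: the origin (TCP) lies midway between the tips of the shut fingers; the grasp point (between the pads) lies 19 mm behind it; z points along the fingers, y is the direction in which the jaws open and shut (so a half turn about z gives the same grasp; the last joint's range is limited). The gripper opens to 85 mm and grips with 20 to 120 N. Pads are 22 mm wide; open, the fingers measure 114 mm over their backs; the gripper's body (76 mm by 85 mm) begins 54 mm behind the grasp point. The pads swing forward as they close: fully open they stand 13 mm farther back than shut.
Start: joints at [1.116, 0.104, 0.097, 1.564, 0, 1.353], TCP at [0.141, 0.583, 0.202] pointing down, gripper open.
Joint ranges: [-2.99, 2.99], [-0.84, 1.86], [-1.1, 1.16], [-1.84, 2.11], [-1.51, 1.56], [-3.14, 3.14]. Speed limits (rad/s): [2.22, 2.22, 2.57, 3.14, 3.14, 3.14].

## Interface

Orientations are given as [roll, pitch, yaw] about the fixed x, y, z axes, in that order (R = Rz(yaw) Ry(pitch) Rx(roll)).
In Python, from bench import arm gives the robot as it stands.
- The arm moves only by the tool servo_tool, never from a script. Its argument "targets" is a list of rows, each a list of 7 numbers: the turn, a rotation vector about the tool's x, y, z in rad, then the shift along the tool's x, y, z in mm, then the finger opening in mm, from 0 to 85.4. A call has 1 to 10 rows; each row shifts and turns the pose as measured when the row begins, along the tool's axes as they then stand; what a row does not reach is not made up. A row lasts 1/12 s, in which the tool goes at most 41.7 mm and 7.16 degrees, less where a joint would pass 70% of its speed; a pose out of reach is approached as far as the arm can. A call is refused whole if a number of a shift passes 41.7 or a number of a turn 0.125, either way. A call with a gripper value outside its range is refused whole. The fingers move at their own pace and stop on an object; "force" is the grip in N (left out, the last holds). Time passes only in rows, so rows that do not move let the fingers close. It gives the time, the measured TCP pose, the force and the opening at its end, in the units of the state.
- arm.observe(): the state, without advancing time (a new reading comes with each control period).
- arm.read_camera(name): name is "scene" or "top" or "wrist"; returns the picture (420x560x3 uint8, blue, green, red); there is no depth.
- arm.get_calibration(name): a dict with "vfov" (degrees; the focal length in pixels is half the picture's height over the tangent of half this angle, whatever the lens; pixels are square), "cx", "cy" (the principal point, pixels), "k1" (the pictures are not rectified: a ray, as slopes to the right and down, at radius r is drawn at 1 + k1 r^2 times it, then the intrinsics apply), "rvec" (rotation vector, rad) and "tvec" (3), from world to camera coordinates, as OpenCV has them; the wrist camera has in their place "tool_from_camera" (4x4, takes a point from camera to tool coordinates, whose origin is the TCP and whose axes are the flange's). Camera axes: x right, y down, z forward; pixel columns grow to the right and rows downward; lengths in m; the calibration is good to about 2 mm. A picture is of the moment at which its call begins: read the wrist's pose just before it. get_calibration takes no time and is no camera call.
- arm.finish_job(): hands the job in, once; it reports no verdict.
Trained networks look in the newest picture that a camera, given by its name, has taken for a name from the list of things; names that differ only in an ending like _2 or _b are one class to them, and where a whole thing is asked for, a point or a joint stands for the part that bears it (a point fixed in the world has none). Each returns a list of dicts, best first, with "score" (0 to 1); they miss things now and then, are a little off and sometimes report something else, mostly with a low value. They report only what shows in the picture. A call takes as long as a camera call.
- arm.trace(camera, thing): "region" (420x560 bool, what is visible of it) and "rect" ([left, top, width, height] in pixels, round what is visible of it).
The state is a dict: "time": time; "qpos": joint angles; "qvel": joint speeds; "effort": joint torques, N m; "position": TCP position; "orientation": TCP orientation; "ft_force": force on the tool from outside, world axes, zero at the start; "moment": the same for the moment, N m; "grip_width": finger opening in m.
Only numpy, scipy, OpenCV 4.12 (cv2) and the standard library are available. Lean on these libraries where they do the work, as an engineer would, in place of code of your own. Each camera call takes 0.05 s, during which the arm holds its last target.

## Task

The phone stand's foot leg has to be locked at the length shown by the little white clip. Draw the leg out by its cross wing, cam lever still open, and hold it for a moment with the leg's pointer level with the clip's rib; only then, holding it there, squeeze the cam lever fully home against the grip block. Finish while still pinching block and lever together with the leg at the mark: do not let go, and leave the clip and the jars and capsule behind the stand alone.

Things in the scene. Friction and masses are not known exactly. Their poses are not given: they have to be found in the camera images.
- grip_centre (a point): Where to pinch, on the leg's carriage: midway between the outer faces of grip block and closed lever (26 mm apart), 56 mm above the table. Stand's axes: -x is the way the leg is drawn out, +y the lever and clip side, z up. The carriage plate under it (y -37 to +37 mm) is 30 mm above the table at its top. Block, lever and wing rise from it.
- wing (a point): Middle of the rear face of the cross wing, 52 mm above the table: a grey upright plate across the leg, y -56 to +56 mm, 30 to 74 mm above the table, 16 mm ahead (-x) of grip_centre and 4 mm ahead of block and lever. Fingers set down either side of block and lever, behind the wing, push the leg out by this face.
- grip_block (a point): Centre of the black grip block fixed to the leg: 24 mm along x, 16 mm across (y -13 to +3 mm from grip_centre), 30 to 80 mm above the table; same axes.
- lever_paddle: Steel paddle of the cam lever, beside the block on its +y side: 24 mm along x, 9 mm thick, 34 to 78 mm above the table. Origin on the table plane below the paddle's middle. Open it stands 20 to 29 mm to the +y side of grip_centre, closed 4 to 13 mm; block and open lever together are 42 mm wide.
- foot_leg (a joint): How far the leg is drawn out, m: 0 = fully in, 0.11 = fully out, growing along the stand's -x. Starts at 0 to 0.01. A spring pulls it in all the time with 2.8 N at 0 rising to 5 N at 0.11; friction 0.6 N. The closed lever does not take over the spring's pull while in the hand, so the leg must stay held.
- cam_lever (a joint): the cam lever, m: 0 = open (16 mm from home), 0.016 = closed, fully home. It slides towards the block along -y, with 2 N friction and no spring; it starts at 0 to 0.002.
- pointer (a point): tip of the small steel pointer on the lever side of the leg's carriage, at the x of grip_centre, 45 mm to its +y side, 27 mm above the table; moves with the leg.
- mark (a point): Top of the thin rib on the white mark clip (10 mm long, on a dark guide bar at the base's edge, 52 mm to the +y side of the leg's middle), 27 mm above the table; stand's axes. The leg is at length when pointer and rib have the same x along the stand. Do not push the clip; it is set for a leg value of 0.05 to 0.085.
- stand: The stand, fixed to the table: grey base plate 225 x 118 x 8 mm, origin at its middle on the table; the leg runs along x. At x = +165 to +265 mm stands a round foot with a post and an upright phone, 250 mm high. The leg's rubber end foot runs out past x = -140 mm.
- mustard_at (a point): mustard jar, 62 mm wide, 86 mm high, its centre half-way up; leave alone.
- spice_a_at (a point): spice jar behind the stand, 41 mm wide, 105 mm high, its centre half-way up; leave alone.
- capsule_at (a point): coffee capsule, 37 mm wide, 26 mm high, its centre half-way up; leave alone.

How it is judged:
By the outcome, as a careful person would: the job done as asked, in the order asked, and still so for the second after the job is handed in, while the arm keeps its last pose, push and grip.
It also fails if it takes over 40 s, if anything falls off the work surface, if the arm or the gripper's body presses on something with over 40 N, if the wrist force passes 120 N, or if a joint passes its speed limit or range.

## Working session

There is one attempt and no reset: what is moved stays moved. The work goes in short steps, Python scripts to look and compute and a tool call to move; the robot and the scene stay as the last step left them, time stands still between calls to the robot, and variables do not carry over. Pictures are saved under pics/ and viewed, and the job is handed in when it is done.

Besides the shell and the picture viewer there is one more tool, called after ">>>" in YAML: its name, and indented under it one key for each argument. servo_tool: Moves the arm, as the interface text tells. Its arguments: {"type":"object","properties":{"targets":{"type":"array","items":{"type":"array","items":{"type":"number"}}},"force":{"type":"number"}},"required":["targets"]}

```bash
mkdir -p pics; ls
python3 - <<'E'
from bench import arm
import cv2
s=arm.observe(); print(s)
for n in ["scene","top","wrist"]:
    im=arm.read_camera(n); cv2.imwrite(f"pics/{n}0.png",im)
    print(n,arm.get_calibration(n))
E
```

```text
pics
{'time': 0.0, 'qpos': array([ 1.11628033e+00,  1.04699116e-01,  9.64351497e-02,  1.56387637e+00,
       -6.02834191e-06,  1.35312398e+00]), 'qvel': array([ 0.00181967, -0.00039393,  0.00077662, -0.00079898, -0.00157811,
        0.0002837 ]), 'effort': array([ 1.08023938e-03, -5.56931233e+01,  5.03651726e+01,  1.70394365e-02,
       -1.45510180e-04,  1.11067132e-05]), 'position': array([0.14058935, 0.58291066, 0.20100367]), 'orientation': array([-3.14027906e+00, -2.84362886e-04,  2.90474882e+00]), 'ft_force': array([-0.81190637, -0.58090667, -0.46272488]), 'moment': array([ 0.03009232, -0.01761876,  0.02461432]), 'grip_width': 0.0853106894051434}
scene {'vfov': 51.183143517113194, 'cx': 279.25441386052, 'cy': 209.63513375595102, 'k1': -0.07198758949322696, 'rvec': array([ 1.98035618, -0.8814257 ,  0.47156813]), 'tvec': array([-0.33249551,  0.28201454,  0.55011758])}
top {'vfov': 44.57884351034629, 'cx': 277.08750922929505, 'cy': 202.27217259501253, 'k1': -0.16172968334436683, 'rvec': array([ 2.16007925, -2.10108806,  0.18891458]), 'tvec': array([0.01550324, 0.52002022, 0.83221416])}
wrist {'vfov': 70.84685938569478, 'cx': 282.4112476114989, 'cy': 208.99823458811557, 'k1': -0.06551512442143793, 'tool_from_camera': array([[-6.68555348e-04, -9.60249288e-01, -2.79143079e-01,
         7.16120225e-02],
       [ 9.99999017e-01, -2.97937686e-04, -1.37012259e-03,
        -1.04156351e-03],
       [ 1.23249200e-03, -2.79143721e-01,  9.60248543e-01,
        -1.72500681e-01],
       [ 0.00000000e+00,  0.00000000e+00,  0.00000000e+00,
         1.00000000e+00]])}
```

View pics/scene0.png

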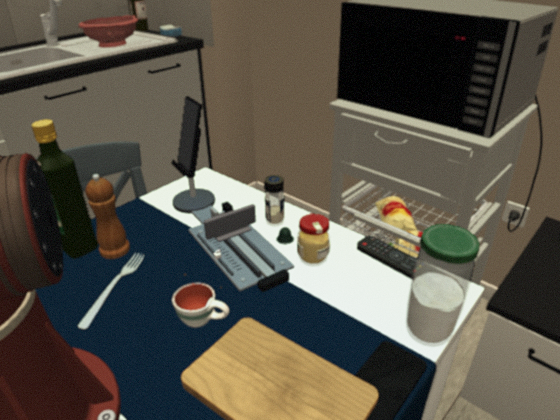

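View pics/top0.png

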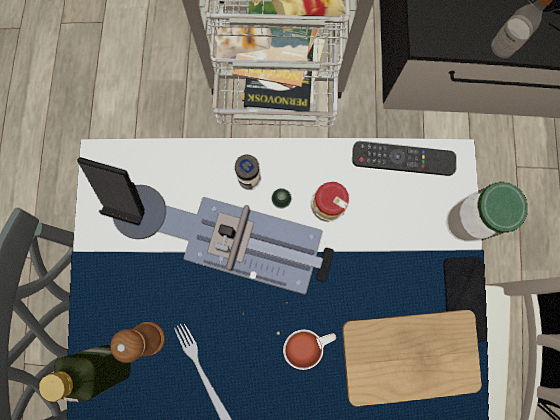

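View pics/wrist0.png

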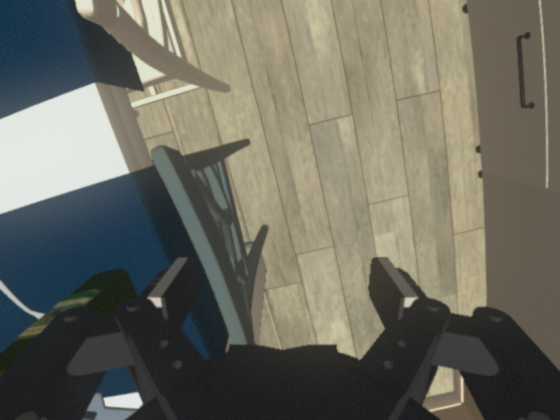

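The scene and top pictures show the stand: its base is centred near (258,245) in top, the phone is to the left, and the wing runs across at (240,238). The white clip is near (252,275), with the jars behind. Next I'll zoom in.

```bash
cat > h.py <<'E'
import numpy as np, cv2
from bench import arm
from scipy.spatial.transform import Rotation as R
def proj(name,P,cal=None,obs=None):
    c=cal or arm.get_calibration(name); P=np.atleast_2d(np.asarray(P,float))
    f=210/np.tan(np.radians(c['vfov']/2))
    if name=='wrist':
        T=np.eye(4);T[:3,:3]=R.from_euler('xyz',obs['orientation']).as_matrix();T[:3,3]=obs['position']
        M=np.linalg.inv(T@c['tool_from_camera']); X=P@M[:3,:3].T+M[:3,3]
    else: X=P@cv2.Rodrigues(c['rvec'])[0].T+c['tvec']
    s=X[:,:2]/X[:,2:]; r2=(s**2).sum(1,keepdims=True)
    return s*(1+c['k1']*r2)*f+[c['cx'],c['cy']]
def onplane(name,uv,z,obs=None):
    c=arm.get_calibration(name); f=210/np.tan(np.radians(c['vfov']/2)); uv=np.atleast_2d(np.asarray(uv,float))
    d=(uv-[c['cx'],c['cy']])/f; s=d.copy()
    for _ in range(30): s=d/(1+c['k1']*(s**2).sum(1,keepdims=True))
    ray=np.c_[s,np.ones(len(s))]
    if name=='wrist':
        T=np.eye(4);T[:3,:3]=R.from_euler('xyz',obs['orientation']).as_matrix();T[:3,3]=obs['position']
        M=T@c['tool_from_camera']; rw=ray@M[:3,:3].T; o=M[:3,3]
    else:
        Rm=cv2.Rodrigues(c['rvec'])[0]; rw=ray@Rm; o=-Rm.T@c['tvec']
    return o+rw*((z-o[2])/rw[:,2])[:,None]
def st2w(p,pose):
    x,y,a=pose; p=np.atleast_2d(p).astype(float); q=p.copy()
    q[:,0]=x+np.cos(a)*p[:,0]-np.sin(a)*p[:,1]; q[:,1]=y+np.sin(a)*p[:,0]+np.cos(a)*p[:,1]; return q
E
python3 - <<'E'
from h import *
im=cv2.imread('pics/top0.png'); c=im[180:310,170:350]; cv2.imwrite('pics/topz.png',cv2.resize(c,None,fx=4.4,fy=4.4,interpolation=cv2.INTER_CUBIC))
arm.read_camera('top')
for t in ['stand','mark','pointer','grip_block','lever_paddle','wing','mustard_at','spice_a_at','capsule_at']:
    for d in arm.trace('top',t)[:2]:
        ys,xs=np.nonzero(d['region']); print(t,round(d['score'],2),d['rect'],xs.mean().round(1) if len(xs) else None,ys.mean().round(1) if len(xs) else None)
E
```

```text
stand 0.86 [77.4, 157.1, 255.7, 134.1] 213.6 231.0
pointer 0.59 [206.0, 205.9, 129.2, 75.9] 256.1 244.5
grip_block 0.87 [208.2, 205.1, 126.4, 75.3] 255.9 244.7
lever_paddle 0.66 [270.6, 189.8, 19.8, 15.4] 281.2 198.2
lever_paddle 0.55 [214.2, 245.0, 13.9, 6.5] 221.7 247.4
wing 0.82 [208.4, 204.5, 125.7, 79.2] 256.7 244.6
mustard_at 0.72 [208.3, 208.3, 125.9, 72.8] 257.1 244.8
mustard_at 0.68 [310.8, 180.3, 40.5, 40.6] 329.5 201.4
spice_a_at 0.89 [233.2, 156.1, 25.9, 38.9] 247.9 171.6
capsule_at 0.58 [271.9, 193.5, 17.9, 13.7] 281.2 197.9
capsule_at 0.38 [215.5, 244.7, 13.6, 6.3] 221.8 247.5
```

View pics/topz.png

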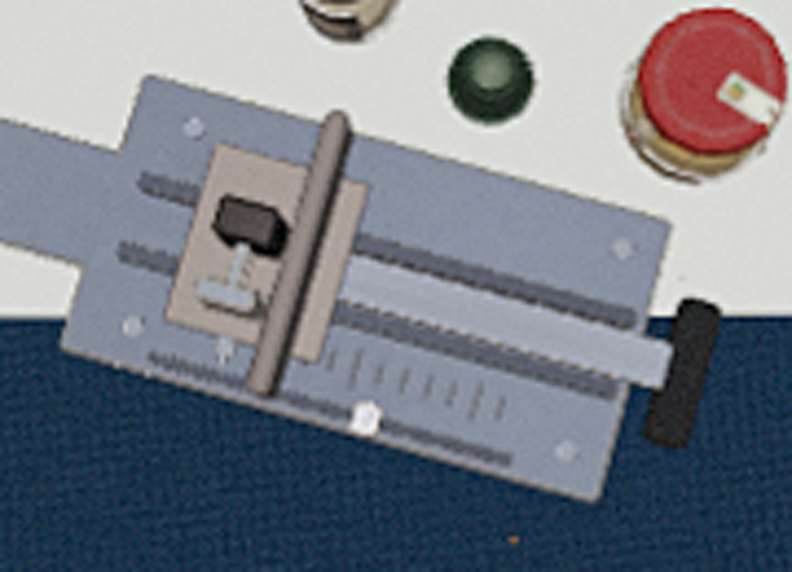

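The zoomed top view shows the base corners at zoom pixels (147,75), (670,222), (600,500) and (63,347). The open lever is at (228,292), the pointer at (225,350) and the clip at (366,418).

Run:
```python
from h import *
from scipy.optimize import least_squares
Z=lambda U:(np.atleast_2d(U)+.5)/4.4-.5+[170,180]
C=Z([(147,75),(670,222),(600,500),(63,347)])
S=np.array([(.1125,-.059,.008),(-.1125,-.059,.008),(-.1125,.059,.008),(.1125,.059,.008)])
w=onplane('top',C,.008); print(w.round(4))
m=w.mean(0); d=(w[0]-w[1]); a=np.arctan2(d[1],d[0])
f=lambda p:(proj('top',st2w(S,p))-C).ravel()
r=least_squares(f,[m[0],m[1],a]); print(r.x,r.fun.round(2)); p=r.x; np.save('pose.npy',p)
# point in stand axes
def w2s(q): 
    q=np.atleast_2d(q); d=q[:,:2]-p[:2]; c,s=np.cos(p[2]),np.sin(p[2]); return np.c_[d[:,0]*c+d[:,1]*s,-d[:,0]*s+d[:,1]*c]
for n,u,z in [('pointer',(225,352),.027),('clip',(366,417),.027),('lever',(228,292),.078),('blocktop',(246,221),.08),('wingA',(338,118),.074),('wingB',(262,385),.074)]:
    q=onplane('top',Z(u),z); print(n,q.round(4),w2s(q).round(4))
sc=cv2.imread('pics/scene0.png'); print(proj('scene',st2w(S,p)).round(1))
cv2.imwrite('pics/scz.png',cv2.resize(sc[170:300,170:330],None,fx=4.5,fy=4.5,interpolation=cv2.INTER_CUBIC))
for n,z in [((329.5,201.4),.086),((247,166),.105),((281,198),.026)]:
    q=onplane('top',[n],z);print('jar',q.round(3),w2s(q).round(3))
```

```text
[[ 0.5325  0.1632  0.008 ]
 [ 0.4782 -0.0509  0.008 ]
 [ 0.3664 -0.0248  0.008 ]
 [ 0.4207  0.1915  0.008 ]]
[0.44953562 0.06976157 1.32546619] [-0.71 -0.87  1.57 -0.66  0.1   0.84 -0.97  0.57]
pointer [[0.4197 0.1242 0.027 ]] [[0.0455 0.0421]]
clip [[0.3961 0.0681 0.027 ]] [[-0.0146  0.0514]]
lever [[0.4388 0.1185 0.078 ]] [[0.0447 0.0222]]
blocktop [[0.4653 0.1128 0.08  ]] [[ 0.0455 -0.0048]]
wingA [[0.506  0.0804 0.074 ]] [[ 0.024  -0.0521]]
wingB [[0.4051 0.1049 0.074 ]] [[0.0233 0.0516]]
[[237.  211.6]
 [295.6 265. ]
 [240.1 289.4]
 [187.7 228.7]]
jar [[ 0.516 -0.056  0.086]] [[-0.106 -0.095]]
jar [[0.567 0.08  0.105]] [[ 0.039 -0.112]]
jar [[0.531 0.023 0.026]] [[-0.025 -0.09 ]]
```

View pics/scz.png

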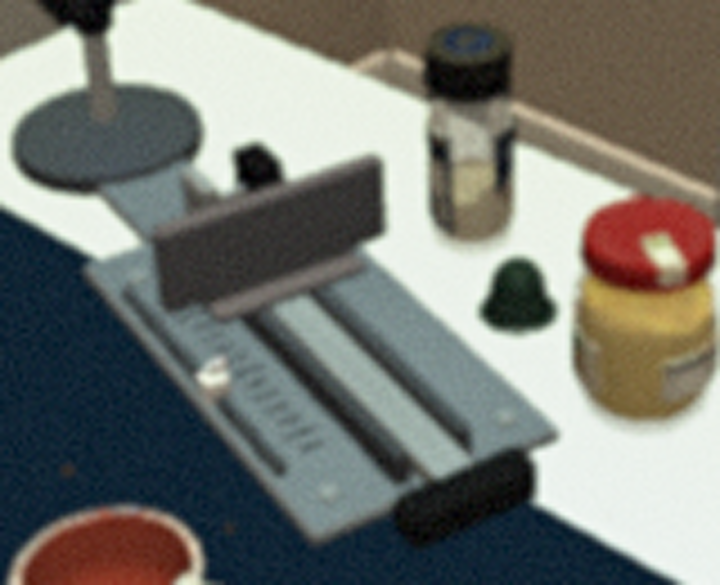

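Run:
```python
from h import *
from scipy.optimize import least_squares
p=np.load('pose.npy')
for n,s,t in [('cap',(44,128),(55,388)),('mill',(98,187),(125,345)),('phonetop',(190,98),(85,162)),('phonetopR',(199,103),(103,222))]:
    r=least_squares(lambda X:np.r_[(proj('scene',X)-s).ravel(),(proj('top',X)-t).ravel()],[.4,.3,.2]); print(n,r.x.round(3),r.fun.round(1))
for q in [(.141,.583,.2),(.141,.583,.0)]: print(proj('top',q).round())
for n,z in [('top',.25)]: print(onplane('top',[(80,158),(143,185),(140,222),(98,215)],z).round(3))
print(st2w([(.0455-.005,0,.2),(-.0146-.005,0,.036),(.215,0,.25)],p).round(4), p)
```

```text
cap [0.233 0.306 0.262] [-0.7 -0.1  0.3 -0.5]
mill [0.28  0.249 0.147] [ 0.6  0.  -0.3  0.5]
phonetop [0.535 0.296 0.239] [-1.4  0.1  0.6 -0.7]
phonetopR [0.467 0.246 0.253] [-23.5   1.6   9.9 -12.7]
[[-91. 418.]]
[[-26. 399.]]
[[0.537 0.3   0.25 ]
 [0.502 0.209 0.25 ]
 [0.452 0.209 0.25 ]
 [0.459 0.267 0.25 ]]
[[0.4594 0.109  0.2   ]
 [0.4448 0.0507 0.036 ]
 [0.5018 0.2783 0.25  ]] [0.44953562 0.06976157 1.32546619]
```

>>> servo_tool:
  targets:
    - [0,0,0,0,0,-35,85]
    - [0,0,0,0,0,-38,85]
    - [0,0,0,0,0,-38,85]
    - [0,0,0,0,0,-38,85]
    - [0,0,0,0,0,-30,85]

```text
time: 1.07
position: [0.1387, 0.5793, 0.3765]
orientation: [-3.124, -0.004, 2.905]
ft_force: [1.2, 1.0, 0.8]
grip_width: 0.0849
```

```bash
cat > plan.py <<'E'
import sys; from h import *
def plan(goal,n,yaw):
    s=arm.observe(); P=s['position']; M=R.from_euler('xyz',s['orientation']); G=R.from_euler('xyz',[np.pi,0,yaw])
    rv=(M.inv()*G).as_rotvec(); d=(np.array(goal)-P)
    print('pos',P.round(4),'ypr',s['orientation'].round(3),'rv total',rv.round(3),'d',d.round(4),'tool d mm',(M.inv().apply(d)*1000).round(1))
    for i in range(n):
        Mi=M*R.from_rotvec(rv*i/n); print(np.r_[rv/n].round(3), (Mi.inv().apply(d)/n*1000).round(1))
if __name__=='__main__':
    a=[float(v) for v in sys.argv[1:]]; plan(a[:3],int(a[3]),a[4])
E
python3 plan.py .46 .109 .36 15 1.3255
```

```text
pos [0.1387 0.5793 0.3765] ypr [-3.124 -0.004  2.905] rv total [-0.017  0.011  1.579] d [ 0.3213 -0.4703 -0.0165] tool d mm [-422.7 -381.5   21.6]
[-0.001  0.001  0.105] [-28.2 -25.4   1.4]
[-0.001  0.001  0.105] [-30.7 -22.3   1.4]
[-0.001  0.001  0.105] [-32.9 -19.    1.3]
[-0.001  0.001  0.105] [-34.7 -15.4   1.3]
[-0.001  0.001  0.105] [-36.1 -11.7   1.3]
[-0.001  0.001  0.105] [-37.2  -7.8   1.2]
[-0.001  0.001  0.105] [-37.8  -3.9   1.2]
[-0.001  0.001  0.105] [-38.    0.1   1.2]
[-0.001  0.001  0.105] [-37.7   4.1   1.1]
[-0.001  0.001  0.105] [-37.1   8.    1.1]
[-0.001  0.001  0.105] [-36.1  11.9   1.1]
[-0.001  0.001  0.105] [-34.6  15.6   1.1]
[-0.001  0.001  0.105] [-32.8  19.2   1.1]
[-0.001  0.001  0.105] [-30.6  22.5   1.1]
[-0.001  0.001  0.105] [-28.1  25.6   1.1]
```

>>> servo_tool:
  targets:
    - [0,0,0.105,-28,-25,1,80]
    - [0,0,0.105,-31,-22,1,80]
    - [0,0,0.105,-33,-19,1,80]
    - [0,0,0.105,-35,-15,1,80]
    - [0,0,0.105,-36,-12,1,80]
    - [0,0,0.105,-37,-8,1,80]
    - [0,0,0.105,-38,-4,1,80]
    - [0,0,0.105,-38,0,1,80]
    - [0,0,0.105,-38,4,1,80]
    - [0,0,0.105,-37,8,1,80]

```text
time: 1.9
position: [0.3574, 0.2628, 0.3772]
orientation: [3.137, -0.001, 1.821]
ft_force: [0.5, 0.4, -0.3]
grip_width: 0.0798
```

```bash
python3 plan.py .46 .109 .30 8 1.3255
```

```text
pos [0.3574 0.2628 0.3772] ypr [ 3.137e+00 -1.000e-03  1.821e+00] rv total [ 0.004 -0.002  0.495] d [ 0.1026 -0.1538 -0.0772] tool d mm [-174.5   61.    77.3]
[ 0.001 -0.     0.062] [-21.8   7.6   9.7]
[ 0.001 -0.     0.062] [-21.3   9.    9.7]
[ 0.001 -0.     0.062] [-20.7  10.3   9.7]
[ 0.001 -0.     0.062] [-20.   11.5   9.7]
[ 0.001 -0.     0.062] [-19.3  12.8   9.7]
[ 0.001 -0.     0.062] [-18.4  13.9   9.7]
[ 0.001 -0.     0.062] [-17.5  15.    9.7]
[ 0.001 -0.     0.062] [-16.6  16.1   9.7]
```

>>> servo_tool:
  targets:
    - [0,0,0.07,-23,8,2,80]
    - [0,0,0.07,-23,9,4,80]
    - [0,0,0.07,-22,11,8,80]
    - [0,0,0.065,-22,12,12,80]
    - [0,0,0.065,-21,13,14,80]
    - [0,0,0.06,-20,14,14,80]
    - [0,0,0.05,-18,15,14,80]
    - [0,0,0.04,-16,15,14,80]

```text
time: 2.57
position: [0.4626, 0.084, 0.2967]
orientation: [3.129, -0.006, 1.295]
ft_force: [1.2, -0.2, -0.5]
grip_width: 0.08
```

```bash
python3 plan.py .46 .109 .20 1 1.3255
python3 - <<'E'
from h import *
s=arm.observe(); im=arm.read_camera('wrist'); cv2.imwrite('pics/w1.png',im); np.save('w1.npy',np.r_[s['position'],s['orientation']])
E
```

```text
pos [0.4626 0.084  0.2967] ypr [ 3.129 -0.006  1.295] rv total [ 0.013 -0.006 -0.03 ] d [-0.0026  0.025  -0.0967] tool d mm [ 22.8 -10.6  96.7]
[ 0.013 -0.006 -0.03 ] [ 22.8 -10.6  96.7]
```

View pics/w1.png

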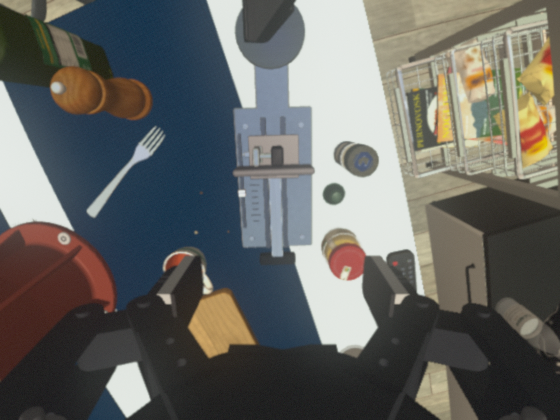

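From 0.47 m up, the wrist picture shows the stand upright in the frame. The wing is at (273,170), the block at (278,156), the clip at (242,193) and the pointer near (247,155). I'll go lower for a closer look.

>>> servo_tool:
  targets:
    - [0,0,-0.01,8,-4,30,80]
    - [0.004,-0.002,-0.01,8,-4,36,80]
    - [0.004,-0.002,-0.01,6,-3,36,80]
    - [0.004,-0.002,0,2,0,32,80]
    - [0,0,0,0,0,8,80]
    - [0,0,0,0,0,0,80]

```text
time: 3.12
position: [0.4614, 0.105, 0.1457]
orientation: [-3.142, 0.002, 1.315]
ft_force: [1.4, 0.9, 0.1]
grip_width: 0.0804
```

Run:
```python
from h import *
s=arm.observe(); im=arm.read_camera('wrist'); cv2.imwrite('pics/w2.png',im); np.save('w2.npy',np.r_[s['position'],s['orientation']]); print(s['position'],s['orientation'],np.abs(s['qvel']).max())
p=np.load('pose.npy'); S=np.array([(.1125,-.059,.008),(-.1125,-.059,.008),(-.1125,.059,.008),(.1125,.059,.008)])
print(proj('wrist',st2w(S,p),obs=s).round(1), proj('wrist',st2w([(.0455,.045,.027),(-.0146,.052,.027)],p),obs=s).round(1))
```

```text
[0.46137071 0.10499048 0.14568763] [-3.14156228e+00  2.45339876e-03  1.31502383e+00] 0.020292110477631426
[[337.8 116.8]
 [330.  308.8]
 [234.  309.6]
 [221.2 118.1]] [[235.5 186.7]
 [232.1 242.1]]
```

View pics/w2.png

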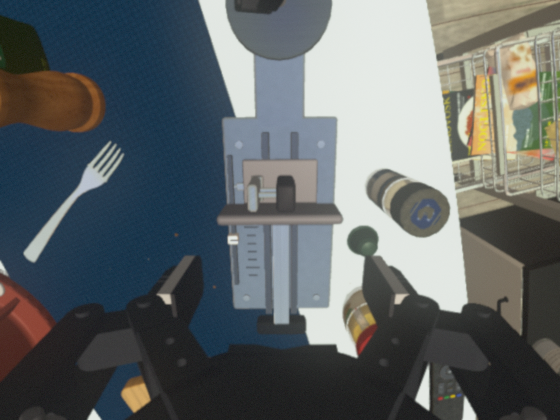

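The projected base corners match the wrist picture to within about 2 px. Next I'll zoom in on the pointer at (237,187) and the clip at (233,240).

Run:
```python
import cv2
im=cv2.imread('pics/w2.png'); cv2.imwrite('pics/w2z.png',cv2.resize(im[160:260,215:345],None,fx=6,fy=6,interpolation=cv2.INTER_CUBIC))
cv2.imwrite('pics/w2y.png',cv2.resize(im[105:320,210:350],None,fx=2.75,fy=2.75,interpolation=cv2.INTER_CUBIC))
```

```text
(no output)
```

View pics/w2z.png

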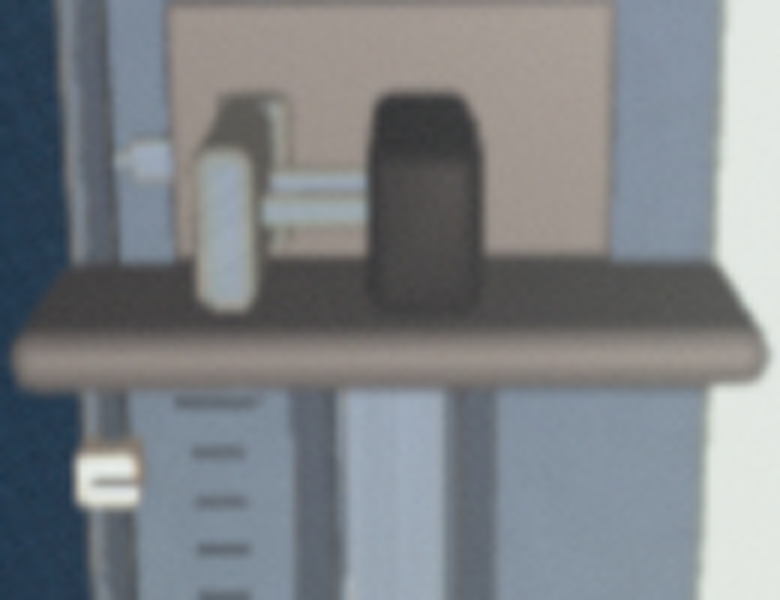

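View pics/w2y.png

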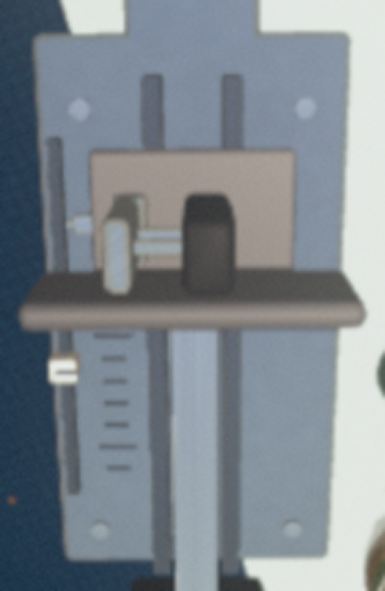

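```bash
cat >> h.py <<'E'
def w2s(q,p):
    q=np.atleast_2d(q); d=q[:,:2]-p[:2]; c,s=np.cos(p[2]),np.sin(p[2]); return np.c_[d[:,0]*c+d[:,1]*s,-d[:,0]*s+d[:,1]*c]
def ld(f): v=np.load(f); return dict(position=v[:3],orientation=v[3:])
E
python3 - <<'E'
from h import *
from scipy.optimize import least_squares
o=ld('w2.npy'); p0=np.load('pose.npy')
C=(np.array([(34,35),(350,33),(327,557),(65,560)])+.5)/2.75-.5+[210,105]
S=np.array([(.1125,.059,.008),(.1125,-.059,.008),(-.1125,-.059,.008),(-.1125,.059,.008)])
r=least_squares(lambda p:(proj('wrist',st2w(S,p),obs=o)-C).ravel(),p0); print(r.x,r.fun.round(1)); p=r.x; np.save('pose2.npy',p)
Z=lambda U:(np.atleast_2d(U)+.5)/6-.5+[215,160]
def m(n,u,z): 
    q=onplane('wrist',Z(u),z,obs=o); print(n,w2s(q,p).round(4))
m('pointer',(125,160),.027); m('rib?',(115,482),.027); m('clipc',(108,477),.027); m('clipbottom',(108,507),.024);m('cliptop',(108,445),.024)
m('lever top far',(228,150),.078); m('lever top near',(228,311),.078); m('lever L',(197,230),.078); m('lever R',(257,230),.078)
m('block far',(424,153),.08); m('block near',(424,311),.08); m('blockL',(370,230),.08); m('blockR',(482,230),.08)
m('wing rear',(400,330),.074); m('wing front',(400,384),.074); m('wing L',(14,360),.074); m('wing R',(767,360),.074)
g=st2w([(.0455-.002,0,.0)],p); print('tool in stand', w2s(o['position'][None],p), 'yaw',o['orientation'])
print('spice/mustard top', w2s(onplane('wrist',[(427,211)],.105,obs=o),p))
E
```

```text
[0.44915496 0.07076522 1.32022059] [-1.  -0.5  0.9 -0.5  0.5  1.1 -0.3  0.5]
pointer [[0.0448 0.0447]]
rib? [[-0.0133  0.0494]]
clipc [[-0.0123  0.0506]]
clipbottom [[-0.0194  0.0515]]
cliptop [[-0.0074  0.0508]]
lever top far [[0.057 0.022]]
lever top near [[0.0337 0.0228]]
lever L [[0.0456 0.0267]]
lever R [[0.0455 0.0183]]
block far [[ 0.0568 -0.0051]]
block near [[ 0.0342 -0.005 ]]
blockL [[0.046  0.0024]]
blockR [[ 0.0459 -0.0131]]
wing rear [[ 0.0295 -0.0016]]
wing front [[ 0.0213 -0.0015]]
wing L [[0.0252 0.0547]]
wing R [[ 0.0246 -0.055 ]]
tool in stand [[ 0.03618544 -0.00334769]] yaw [-3.14156228e+00  2.45339876e-03  1.31502383e+00]
spice/mustard top [[ 0.0414607  -0.11343371]]
```

The part sizes check out: block 15.5 mm wide, wing 110 mm, pointer 45 mm off the middle, and clip near y=51 mm. The leg needs about 58 mm of travel. First I'll line up over the gap behind the wing.

Run:
```python
from h import *
p=np.load('pose2.npy'); g=st2w([(.046,.0002,.036)],p)[0]; print(g)
import plan; plan.plan(g,1,1.321)
```

```text
[0.46036745 0.11537822 0.036     ]
pos [0.4616 0.1049 0.1466] ypr [3.141e+00 2.000e-03 1.315e+00] rv total [ 0.     0.002 -0.006] d [-0.0012  0.0105 -0.1106] tool d mm [ 10.1  -3.9 110.6]
[ 0.     0.002 -0.006] [ 10.1  -3.9 110.6]
```

>>> servo_tool:
  targets:
    - [0,0.002,-0.006,8,-3,12,68]
    - [0,0,0,2,-1,16,68]
    - [0,0,0,0,0,16,68]
    - [0,0,0,0,0,6,68]
    - [0,0,0,0,0,0,68]
    - [0,0,0,0,0,0,68]

```text
time: 3.67
position: [0.4665, 0.1172, 0.1044]
orientation: [3.127, -0.004, 1.321]
ft_force: [0.7, 0.1, 0.6]
grip_width: 0.0679
```

Run:
```python
from h import *
p=np.load('pose2.npy'); g=st2w([(.046,.0002,.036)],p)[0]; print(g)
import plan; plan.plan(g,1,1.321)
s=arm.observe(); im=arm.read_camera('wrist'); cv2.imwrite('pics/w3.png',im); np.save('w3.npy',np.r_[s['position'],s['orientation']]);cv2.imwrite('pics/w3z.png',cv2.resize(im[130:330,150:410],None,fx=3,fy=3,interpolation=cv2.INTER_CUBIC))
cv2.imwrite('pics/top3.png',cv2.resize(arm.read_camera('top')[160:320,150:370],None,fx=3.5,fy=3.5))
```

```text
[0.46036745 0.11537822 0.036     ]
pos [0.4665 0.1172 0.1044] ypr [ 3.127 -0.004  1.321] rv total [ 0.015 -0.004  0.   ] d [-0.0061 -0.0018 -0.0684] tool d mm [-3.6 -6.5 68.3]
[ 0.015 -0.004  0.   ] [-3.6 -6.5 68.3]
```

View pics/w3z.png

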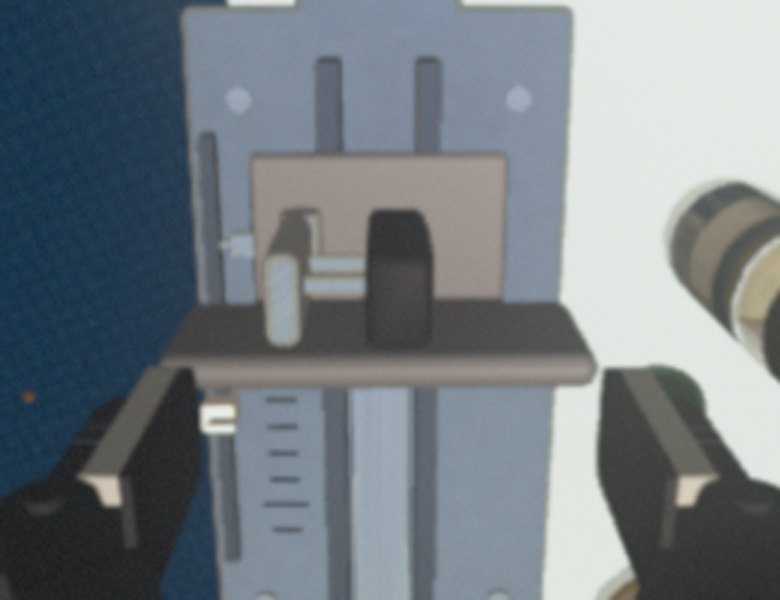

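View pics/top3.png

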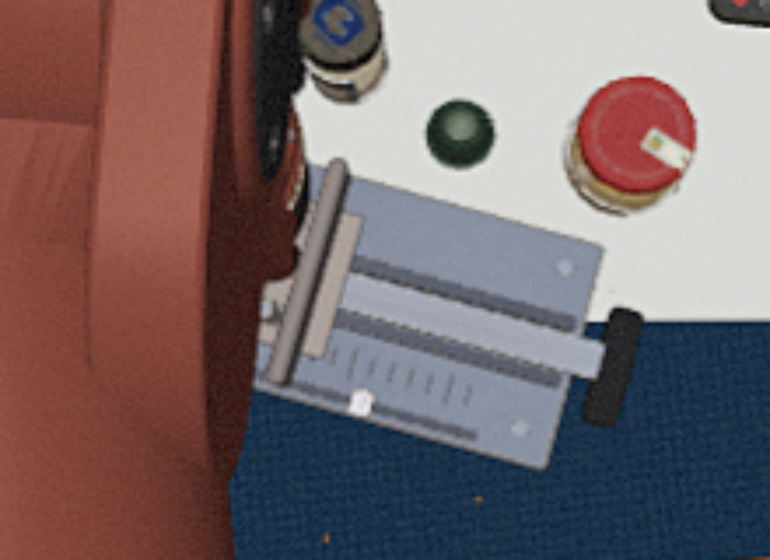

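The wrist picture shows block and lever between the open fingers, with the tool a few mm off to the side. The clip, at zoom (218,417), is clearly ahead of the pointer at (232,245). I'll measure again before going down.

Run:
```python
from h import *
o=ld('w3.npy'); p=np.load('pose2.npy')
Z=lambda U:(np.atleast_2d(U)+.5)/3-.5+[150,130]
def m(n,u,z): 
    q=onplane('wrist',Z(u),z,obs=o); print(n,w2s(q,p).round(4))
m('pointer',(226,245),.027); m('rib?',(222,420),.027); m('clipc',(218,417),.027)
m('lever top far',(283,255),.078); m('lever top near',(283,346),.078);m('lever L',(265,300),.078); m('lever R',(301,300),.078)
m('blockL',(366,300),.08); m('blockR',(433,300),.08); m('block far',(400,255),.08); m('block near',(400,346),.08)
m('base TL',(183,8),.008); m('base TR',(572,8),.008); m('wing rear',(400,357),.074)
print('tool', w2s(o['position'][None],p))
```

```text
pointer [[0.0445 0.045 ]]
rib? [[-0.0127  0.0495]]
clipc [[-0.0116  0.0507]]
lever top far [[0.0571 0.0221]]
lever top near [[0.034 0.023]]
lever L [[0.0459 0.0268]]
lever R [[0.0458 0.0182]]
blockL [[0.0465 0.0027]]
blockR [[ 0.0464 -0.0132]]
block far [[ 0.0576 -0.0054]]
block near [[ 0.0347 -0.0054]]
base TL [[0.112  0.0577]]
base TR [[ 0.1119 -0.0576]]
wing rear [[ 0.0292 -0.0055]]
tool [[ 0.04929297 -0.00529105]]
```

>>> servo_tool:
  targets:
    - [0.014,-0.004,0,-2,-4,4,68]
    - [0,0,0,-1,-1,4,68]
    - [0,0,0,0,0,0,68]
    - [0,0,0,0,0,0,68]

```text
time: 4.1
position: [0.4621, 0.1151, 0.0983]
orientation: [3.139, -0.0, 1.321]
ft_force: [0.4, -0.2, 0.1]
grip_width: 0.0681
```

Run:
```python
from h import *
p=np.load('pose2.npy'); g=st2w([(.046,.0002,.036)],p)[0]; print(g)
import plan; plan.plan(g,1,1.321)
```

```text
[0.46036745 0.11537822 0.036     ]
pos [0.4621 0.1151 0.0983] ypr [ 3.139 -0.     1.321] rv total [ 0.003 -0.    -0.   ] d [-0.0018  0.0003 -0.0623] tool d mm [-0.1 -2.  62.3]
[ 0.003 -0.    -0.   ] [-0.1 -2.  62.3]
```

>>> servo_tool:
  targets:
    - [0.002,0,0,0,-1.5,8,68]
    - [0,0,0,0,0,9,68]
    - [0,0,0,0,0,4,68]
    - [0,0,0,0,0,0,68]

```text
time: 4.43
position: [0.4606, 0.1154, 0.0751]
orientation: [3.141, -0.0, 1.321]
ft_force: [0.4, -0.0, 0.8]
grip_width: 0.0682
```

Run:
```python
from h import *
p=np.load('pose2.npy'); g=st2w([(.046,.0002,.036)],p)[0]
import plan; plan.plan(g,1,1.321)
s=arm.observe(); im=arm.read_camera('wrist'); cv2.imwrite('pics/w4.png',im); print(w2s(s['position'][None],p))
```

```text
pos [0.4606 0.1154 0.0751] ypr [ 3.141 -0.     1.321] rv total [ 0.001 -0.    -0.   ] d [-0.0002  0.     -0.0391] tool d mm [-0.1 -0.3 39.1]
[ 0.001 -0.    -0.   ] [-0.1 -0.3 39.1]
[[ 4.60374264e-02 -1.70953659e-05]]
```

View pics/w4.png

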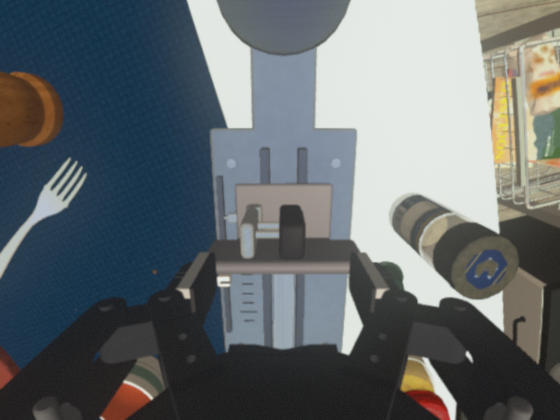

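The fingers straddle the block and lever evenly, with the block at (291,232) and the lever at (249,232). They're still above the wing. Next I'll go down behind it.

>>> servo_tool:
  targets:
    - [0,0,0,0,0,9,68]
    - [0,0,0,0,0,9,68]
    - [0,0,0,0,0,6,68]
    - [0,0,0,0,0,0,68]

```text
time: 4.82
position: [0.4606, 0.1154, 0.0488]
orientation: [3.14, -0.0, 1.321]
ft_force: [0.1, -0.1, -1.0]
grip_width: 0.0676
```

Run:
```python
from h import *
p=np.load('pose2.npy'); g=st2w([(.046,.0002,.036)],p)[0]
import plan; plan.plan(g,1,1.321)
s=arm.observe(); im=arm.read_camera('wrist'); cv2.imwrite('pics/w5.png',im); print(w2s(s['position'][None],p),s['ft_force'])
```

```text
pos [0.4606 0.1154 0.0488] ypr [ 3.14  -0.     1.321] rv total [ 0.001 -0.    -0.   ] d [-0.0003 -0.     -0.0128] tool d mm [-0.1 -0.3 12.8]
[ 0.001 -0.    -0.   ] [-0.1 -0.3 12.8]
[[ 4.60785750e-02 -4.83569162e-05]] [ 0.05588337 -0.06175034 -0.99015449]
```

View pics/w5.png

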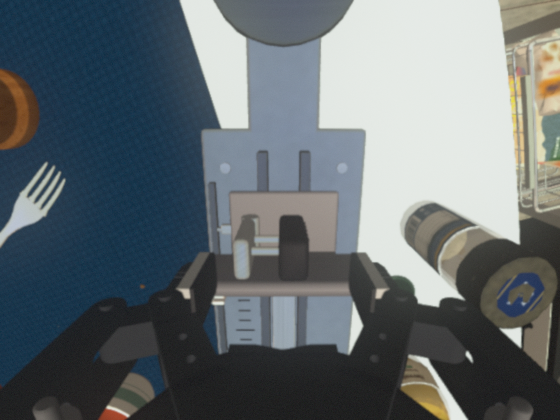

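Still no contact. The fingertips sit behind the wing, outside the lever at (242,258) and the block at (293,248). Now I'll go down the last 12 mm.

>>> servo_tool:
  targets:
    - [0,0,0,0,0,6,68]
    - [0,0,0,0,0,5,68]
    - [0,0,0,0,0,1,68]
    - [0,0,0,0,0,0,68]

```text
time: 5.2
position: [0.4611, 0.1154, 0.0365]
orientation: [3.14, -0.001, 1.321]
ft_force: [0.5, 0.6, 0.2]
grip_width: 0.0678
```

Run:
```python
from h import *
p=np.load('pose2.npy'); g=st2w([(-.0133-.005,.0,.036)],p)[0]
import plan; plan.plan(g,1,1.321)
s=arm.observe(); im=arm.read_camera('wrist'); cv2.imwrite('pics/w6.png',im); print(w2s(s['position'][None],p),s['ft_force']);np.save('w6.npy',np.r_[s['position'],s['orientation']]);cv2.imwrite('pics/w6z.png',cv2.resize(im[180:320,170:390],None,fx=3.6,fy=3.6,interpolation=cv2.INTER_CUBIC))
```

```text
pos [0.4611 0.1154 0.0365] ypr [ 3.140e+00 -1.000e-03  1.321e+00] rv total [ 0.002 -0.001 -0.   ] d [-0.0165 -0.0623 -0.0005] tool d mm [-64.5  -0.5   0.4]
[ 0.002 -0.001 -0.   ] [-64.5  -0.5   0.4]
[[ 0.0461769  -0.00049521]] [0.47682252 0.56583079 0.22991171]
```

View pics/w6z.png

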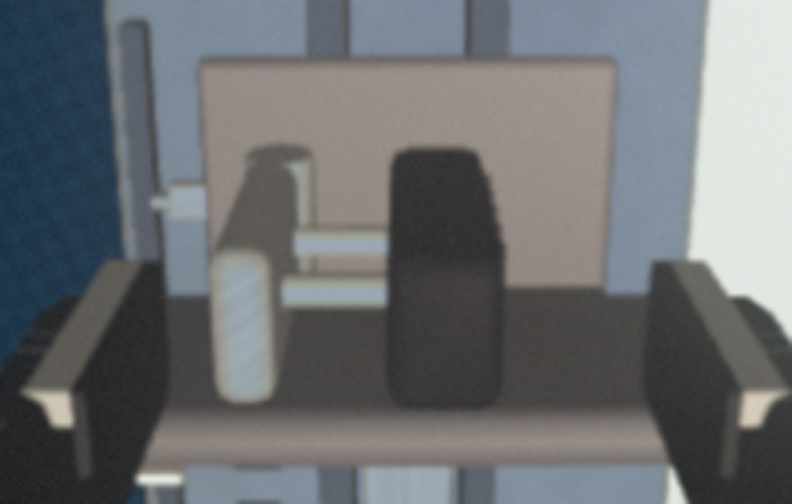

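>>> servo_tool:
  targets:
    - [0.001,-0.001,0,-4,-0.5,0,68]
    - [0,0,0,-6,0,0,68]
    - [0,0,0,-7,0,0,68]
    - [0,0,0,-7,0,0,68]
    - [0,0,0,-7,0,0,68]
    - [0,0,0,-6,0,0,68]
    - [0,0,0,-4,0,0,68]
    - [0,0,0,-2,0,0,68]
    - [0,0,0,0,0,0,68]

```text
time: 6.0
position: [0.4496, 0.0685, 0.0379]
orientation: [3.139, 0.0, 1.32]
ft_force: [0.2, 0.0, 0.2]
grip_width: 0.0679
```

Run:
```python
from h import *
p=np.load('pose2.npy'); g=st2w([(-.0133-.005,.0,.036)],p)[0]
import plan; plan.plan(g,1,1.321)
s=arm.observe(); im=arm.read_camera('wrist'); cv2.imwrite('pics/w7.png',im); print(w2s(s['position'][None],p),s['ft_force']);np.save('w7.npy',np.r_[s['position'],s['orientation']]);cv2.imwrite('pics/w7z.png',cv2.resize(im[180:320,170:390],None,fx=3.6,fy=3.6,interpolation=cv2.INTER_CUBIC))
```

```text
pos [0.4496 0.0685 0.0379] ypr [3.139 0.    1.32 ] rv total [ 0.003  0.    -0.001] d [-0.005  -0.0155 -0.0019] tool d mm [-16.2  -1.    1.9]
[ 0.003  0.    -0.001] [-16.2  -1.    1.9]
[[-0.00207897 -0.00096032]] [0.16052325 0.04674821 0.22422428]
```

View pics/w7z.png

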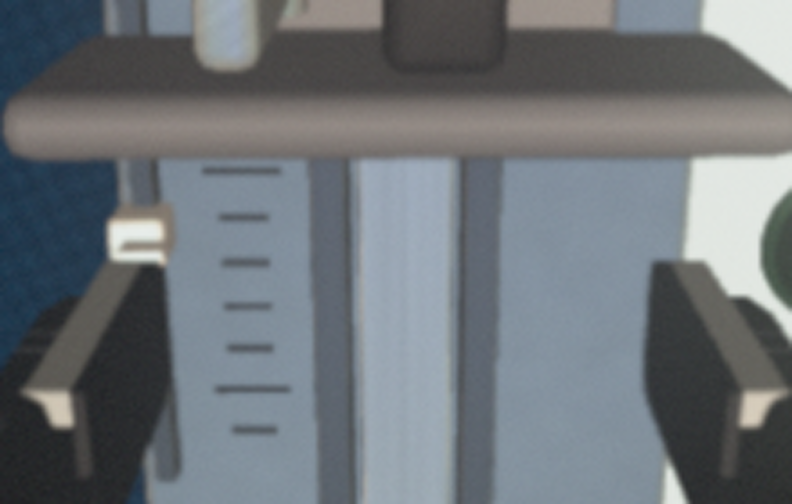

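The wing stayed behind at zoom (400,125), and the fingers passed it without any force. Either they slipped over the top or they were already ahead of it. I need to find where the fingertips really are.

Run:
```python
from h import *
for f in ['w6.npy','w7.npy']:
    o=ld(f); T=R.from_euler('xyz',o['orientation'])
    for z in (-.005,-.013,-.032,-.05):
        P=[T.apply([x,y,z])+o['position'] for y in(-.034,.034) for x in (-.011,.011)]
        print(f,z,((proj('wrist',P,obs=o)-[170,180]+.5)*3.6-.5).round(0).tolist())
p=np.load('pose2.npy'); o=ld('w7.npy')
q=onplane('wrist',(np.array([(400,95),(400,157)])+.5)/3.6-.5+[170,180],.074,obs=o); print(w2s(q,p))
q=onplane('wrist',(np.array([(140,244)])+.5)/3.6-.5+[170,180],.027,obs=o); print(w2s(q,p))
im=arm.read_camera('scene'); cv2.imwrite('pics/s7.png',cv2.resize(im[120:310,140:340],None,fx=3.5,fy=3.15,interpolation=cv2.INTER_CUBIC))
im=arm.read_camera('top'); cv2.imwrite('pics/t7.png',cv2.resize(im[160:320,150:370],None,fx=3.5,fy=3.5))
```

```text
w6.npy -0.005 [[214.0, 283.0], [207.0, 163.0], [606.0, 283.0], [613.0, 163.0]]
w6.npy -0.013 [[206.0, 304.0], [198.0, 180.0], [615.0, 304.0], [623.0, 179.0]]
w6.npy -0.032 [[183.0, 362.0], [173.0, 226.0], [638.0, 362.0], [648.0, 225.0]]
w6.npy -0.05 [[156.0, 431.0], [143.0, 281.0], [666.0, 430.0], [679.0, 280.0]]
w7.npy -0.005 [[214.0, 283.0], [207.0, 163.0], [606.0, 283.0], [613.0, 163.0]]
w7.npy -0.013 [[206.0, 304.0], [198.0, 180.0], [615.0, 304.0], [623.0, 179.0]]
w7.npy -0.032 [[183.0, 362.0], [173.0, 226.0], [638.0, 362.0], [648.0, 225.0]]
w7.npy -0.05 [[156.0, 431.0], [143.0, 281.0], [666.0, 430.0], [679.0, 280.0]]
[[0.02948237 0.00059592]
 [0.02074592 0.00062068]]
[[-0.01272365  0.04967181]]
```

View pics/s7.png

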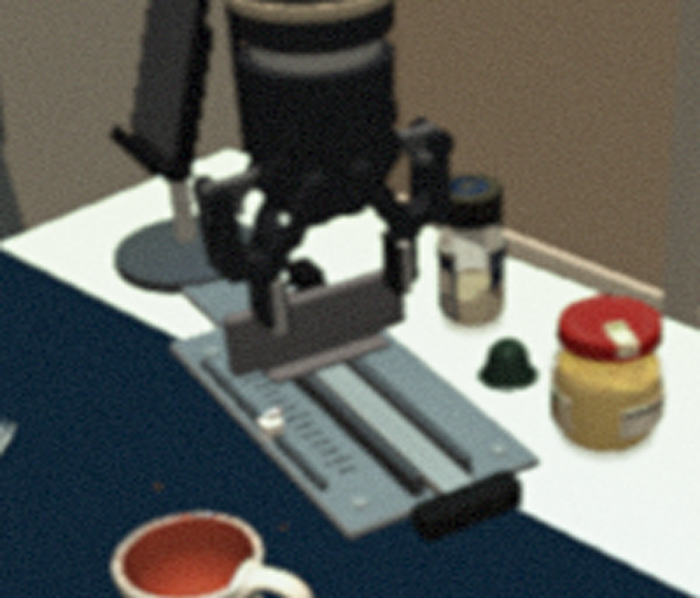

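View pics/t7.png

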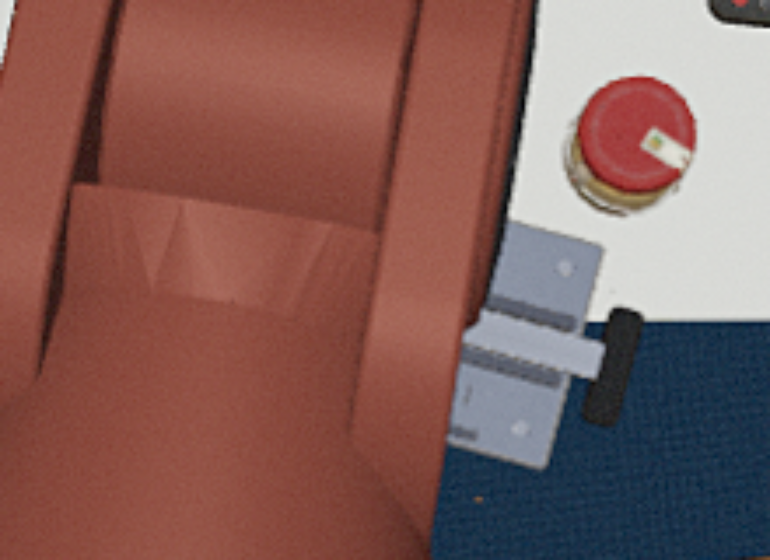

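Run:
```python
from h import *
im=arm.read_camera('scene'); cv2.imwrite('pics/s8.png',cv2.resize(im[170:240,190:270],None,fx=9,fy=8.5,interpolation=cv2.INTER_CUBIC))
o=arm.observe(); T=R.from_euler('xyz',o['orientation']); print(o['position'])
for y in(-.034,.034):
  for z in (0,-.013,-.03,-.045):
    u=proj('scene',[T.apply([x,y,z])+o['position'] for x in(-.011,.011)]); print(y,z,((u-[190,170]+.5)*[9,8.5]-.5).round(0).tolist())
```

```text
[0.44971344 0.06933458 0.03792345]
-0.034 0 [[315.0, 616.0], [267.0, 569.0]]
-0.034 -0.013 [[310.0, 569.0], [262.0, 522.0]]
-0.034 -0.03 [[303.0, 505.0], [255.0, 459.0]]
-0.034 -0.045 [[297.0, 448.0], [248.0, 402.0]]
0.034 0 [[594.0, 517.0], [543.0, 473.0]]
0.034 -0.013 [[591.0, 471.0], [540.0, 427.0]]
0.034 -0.03 [[588.0, 408.0], [536.0, 365.0]]
0.034 -0.045 [[584.0, 352.0], [532.0, 310.0]]
```

View pics/s8.png

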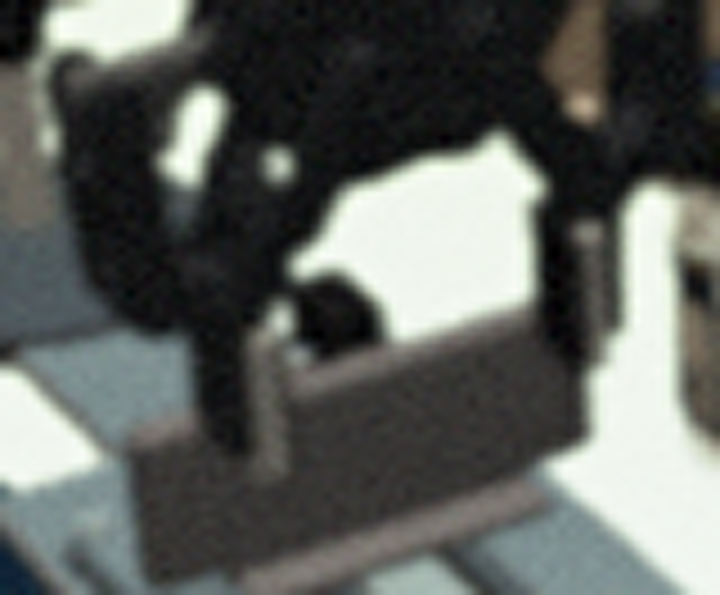

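In the scene zoom the fingertips end at about (280,475) and (592,355). That puts them about 40 mm behind the reported TCP, so they passed over the wing top (74 mm) without touching. I'll raise the tool and close in free air to see where the tips sit at 26 mm opening.

>>> servo_tool:
  targets:
    - [0,0,0,0,0,-12,26]
    - [0,0,0,3,0,-14,26]
    - [0,0,0,5,0,-8,26]
    - [0,0,0,0,0,0,26]
    - [0,0,0,0,0,0,26]

```text
time: 6.62
position: [0.4516, 0.0787, 0.0753]
orientation: [3.139, -0.0, 1.323]
ft_force: [0.2, 0.9, 0.5]
grip_width: 0.026
```

Run:
```python
from h import *
s=arm.observe(); print(s['position'],s['grip_width'])
im=arm.read_camera('wrist'); cv2.imwrite('pics/w9z.png',cv2.resize(im[180:320,170:390],None,fx=3.6,fy=3.6,interpolation=cv2.INTER_CUBIC))
im=arm.read_camera('scene'); cv2.imwrite('pics/s9.png',cv2.resize(im[150:240,190:280],None,fx=8,fy=6.6,interpolation=cv2.INTER_CUBIC))
T=R.from_euler('xyz',s['orientation'])
for y in(-.013,.013):
  for z in (0,-.013,-.03,-.045):
    X=[T.apply([x,y,z])+s['position'] for x in(-.011,.011)]
    u=proj('scene',X); v=proj('wrist',X,obs=s); print(y,z,((u-[190,150]+.5)*[8,6.6]-.5).round(0).tolist(),((v-[170,180]+.5)*3.6-.5).round(0).tolist())
```

```text
[0.45163051 0.07868198 0.07526948] 0.02603958646470381
-0.013 0 [[327.0, 464.0], [283.0, 429.0]] [[337.0, 271.0], [334.0, 153.0]]
-0.013 -0.013 [[322.0, 425.0], [279.0, 391.0]] [[332.0, 304.0], [329.0, 180.0]]
-0.013 -0.03 [[317.0, 374.0], [273.0, 341.0]] [[324.0, 356.0], [321.0, 221.0]]
-0.013 -0.045 [[312.0, 328.0], [268.0, 295.0]] [[316.0, 411.0], [312.0, 265.0]]
0.013 0 [[423.0, 436.0], [379.0, 402.0]] [[483.0, 271.0], [486.0, 153.0]]
0.013 -0.013 [[420.0, 397.0], [375.0, 364.0]] [[489.0, 304.0], [492.0, 180.0]]
0.013 -0.03 [[416.0, 347.0], [370.0, 314.0]] [[497.0, 356.0], [501.0, 220.0]]
0.013 -0.045 [[412.0, 301.0], [366.0, 269.0]] [[506.0, 411.0], [510.0, 264.0]]
```

View pics/s9.png

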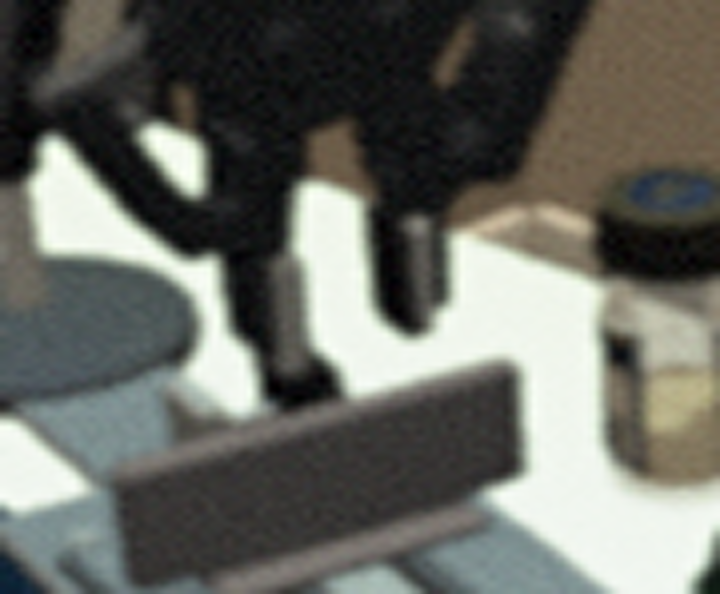

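View pics/w9z.png

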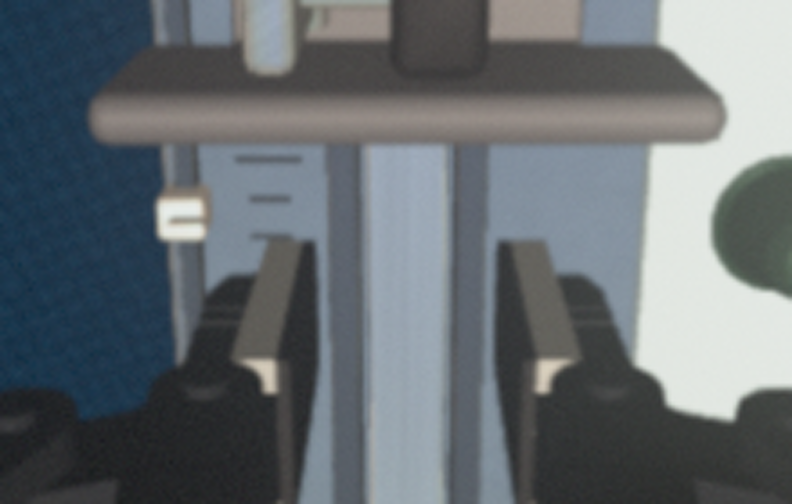

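The pictures agree: tips sit about 36 mm behind the reported TCP at 26 mm opening, and about 42 mm at 68 mm. The TCP therefore has to go down to about z = 0.002. I'll return above the gap behind the wing.

Run:
```python
from h import *
p=np.load('pose2.npy'); g=st2w([(.046,.0,.06)],p)[0]
import plan; plan.plan(g,1,1.3205)
```

```text
pos [0.4514 0.0785 0.0748] ypr [ 3.139 -0.     1.322] rv total [ 0.002 -0.     0.002] d [ 0.0091  0.0368 -0.0148] tool d mm [37.9 -0.2 14.8]
[ 0.002 -0.     0.002] [37.9 -0.2 14.8]
```

>>> servo_tool:
  targets:
    - [0.002,0,0.002,8,0,0,68]
    - [0,0,0,10,0,0,68]
    - [0,0,0,9,0,0,68]
    - [0,0,0,5,0,3,68]
    - [0,0,0,2,0,5,68]
    - [0,0,0,0,0,3,68]
    - [0,0,0,0,0,0,68]

```text
time: 7.3
position: [0.4592, 0.1159, 0.0601]
orientation: [-3.138, 0.0, 1.321]
ft_force: [0.1, 0.0, -0.4]
grip_width: 0.0679
```

Run:
```python
from h import *
p=np.load('pose2.npy'); g=st2w([(.046,.0,.002)],p)[0]
import plan; plan.plan(g,1,1.3205); print(arm.observe()['grip_width'])
```

```text
pos [0.4592 0.1159 0.0601] ypr [-3.138  0.     1.321] rv total [-0.003  0.     0.   ] d [ 0.0014 -0.0006 -0.0581] tool d mm [-0.2  1.7 58.1]
[-0.003  0.     0.   ] [-0.2  1.7 58.1]
0.06792601044146539
```

>>> servo_tool:
  targets:
    - [-0.003,0,0,0,1,7,68]
    - [0,0,0,0,0.5,8,68]
    - [0,0,0,0,0,7,68]
    - [0,0,0,0,0,3,68]
    - [0,0,0,0,0,0,68]

```text
time: 7.72
position: [0.4599, 0.1148, 0.0313]
orientation: [-3.14, 0.001, 1.32]
ft_force: [-1.0, 0.8, -0.2]
grip_width: 0.0681
```

Run:
```python
from h import *
p=np.load('pose2.npy'); g=st2w([(.046,.0,.002)],p)[0]
import plan; plan.plan(g,1,1.3205); s=arm.observe();print(s['ft_force'])
im=arm.read_camera('wrist'); cv2.imwrite('pics/w10.png',im)
```

```text
pos [0.4599 0.1148 0.0313] ypr [-3.14e+00  1.00e-03  1.32e+00] rv total [-0.002  0.001 -0.   ] d [ 0.0007  0.0005 -0.0293] tool d mm [ 0.7  0.6 29.3]
[-0.002  0.001 -0.   ] [ 0.7  0.6 29.3]
[-0.99449292  0.80783186 -0.16766256]
```

View pics/w10.png

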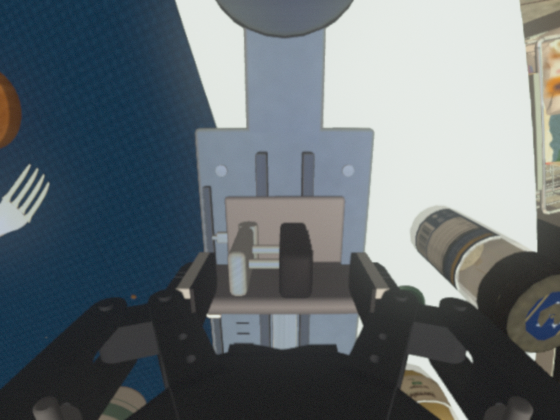

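No contact so far. The tips are now level with the lever top at (237,272) and outside both parts. I'll continue down in small rows and watch the force.

>>> servo_tool:
  targets:
    - [-0.002,0,0,0.7,0.6,5,68]
    - [0,0,0,0,0,5,68]
    - [0,0,0,0,0,3,68]
    - [0,0,0,0,0,0,68]

```text
time: 8.1
position: [0.4613, 0.1151, 0.0179]
orientation: [3.14, 0.001, 1.32]
ft_force: [-0.6, 0.4, 0.7]
grip_width: 0.0682
```

>>> servo_tool:
  targets:
    - [0,0,0,0,0,5,68]
    - [0,0,0,0,0,4,68]
    - [0,0,0,0,0,2,68]
    - [0,0,0,0,0,0,68]

```text
time: 8.43
position: [0.4614, 0.1152, 0.0058]
orientation: [3.14, 0.001, 1.32]
ft_force: [-0.4, 0.7, -0.1]
grip_width: 0.068
```

Run:
```python
from h import *
p=np.load('pose2.npy'); g=st2w([(.046,.0,.002)],p)[0]
import plan; plan.plan(g,1,1.3205); s=arm.observe();print(s['ft_force'])
im=arm.read_camera('wrist'); cv2.imwrite('pics/w11.png',im);cv2.imwrite('pics/w11z.png',cv2.resize(im[180:320,170:390],None,fx=3.6,fy=3.6,interpolation=cv2.INTER_CUBIC))
im=arm.read_camera('scene'); cv2.imwrite('pics/s11.png',cv2.resize(im[150:240,190:280],None,fx=8,fy=6.6,interpolation=cv2.INTER_CUBIC))
```

```text
pos [0.4614 0.1152 0.0058] ypr [3.14e+00 1.00e-03 1.32e+00] rv total [ 0.002  0.001 -0.001] d [-0.0009  0.0002 -0.0038] tool d mm [-0.  -0.9  3.8]
[ 0.002  0.001 -0.001] [-0.  -0.9  3.8]
[-0.39726331  0.73792248 -0.1242006 ]
```

View pics/w11z.png

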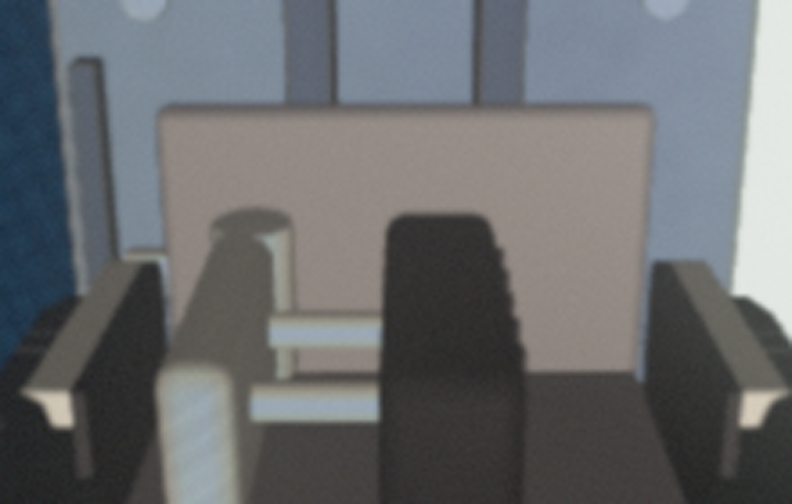

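View pics/s11.png

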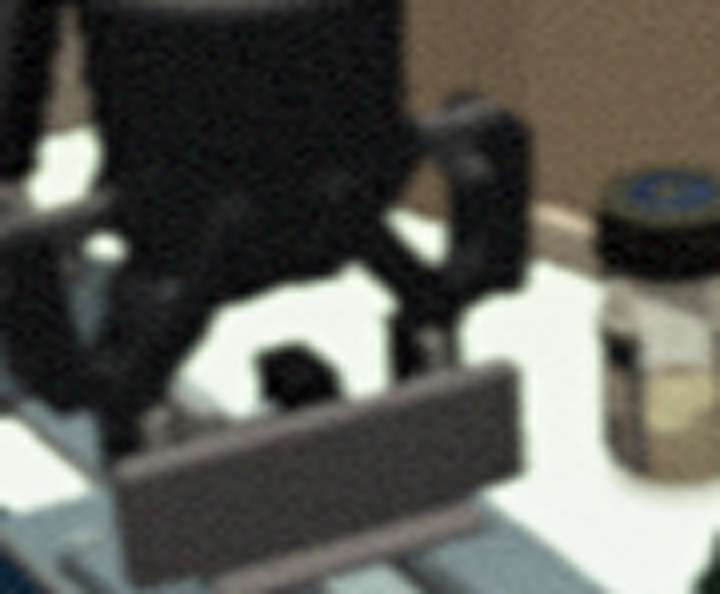

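The fingers are now really behind the wing: in the scene view both tips are hidden below its top edge. I'll start drawing with a short push to check contact.

>>> servo_tool:
  targets:
    - [0.002,0,0,-3,-0.9,2,68]
    - [0,0,0,-4,0,1,68]
    - [0,0,0,-5,0,0,68]
    - [0,0,0,-5,0,0,68]
    - [0,0,0,-3,0,0,68]
    - [0,0,0,0,0,0,68]

```text
time: 9.03
position: [0.4561, 0.0956, 0.0038]
orientation: [3.14, -0.004, 1.321]
ft_force: [0.4, 3.4, -1.0]
grip_width: 0.068
```

Run:
```python
from h import *
p=np.load('pose2.npy'); s=arm.observe();print(s['position'],s['orientation'],s['ft_force'],w2s(s['position'][None],p))
im=arm.read_camera('wrist'); cv2.imwrite('pics/w12z.png',cv2.resize(im[180:320,170:390],None,fx=3.6,fy=3.6,interpolation=cv2.INTER_CUBIC));np.save('w12.npy',np.r_[s['position'],s['orientation']])
```

```text
[0.45611969 0.09563488 0.00379802] [ 3.14010464 -0.0035069   1.32115411] [ 0.43331841  3.36006244 -0.98679158] [[ 0.02581997 -0.0005805 ]]
```

View pics/w12z.png

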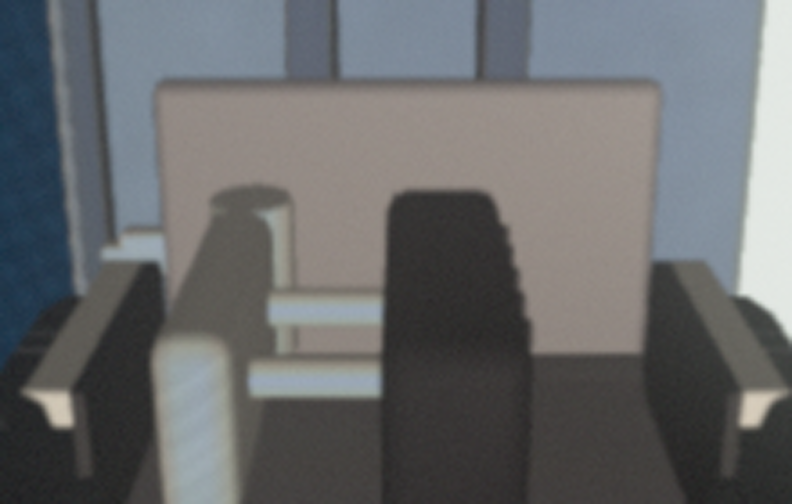

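The push force is 3.4 N, so the leg is moving with the fingers. I'll measure the offset from pointer to tool.

Run:
```python
from h import *
o=ld('w12.npy'); p=np.load('pose2.npy')
Z=lambda U:(np.atleast_2d(U)+.5)/3.6-.5+[170,180]
t=w2s(o['position'][None],p)[0]
def m(n,u,z): 
    q=w2s(onplane('wrist',Z(u),z,obs=o),p)[0]; print(n,q.round(4),'rel tool x',(q-t)[0].round(4))
m('carriage rear',(400,82),.03); m('block far top',(450,330),.08); m('lever far',(190,340),.078);m('block far bottom',(440,193),.03)
m('pointer vis',(105,250),.027); m('pointer vis2',(130,232),.027)
o=ld('w6.npy'); t=w2s(o['position'][None],p)[0]; print('before (leg at rest)');m('carriage rear',(400,61),.03); m('pointer',(155,202),.027);m('pointer back edge',(180,184),.027)
```

```text
carriage rear [0.0564 0.001 ] rel tool x 0.0306
block far top [ 0.0437 -0.0042] rel tool x 0.0179
lever far [0.0414 0.0226] rel tool x 0.0156
block far bottom [ 0.0395 -0.0048] rel tool x 0.0137
pointer vis [0.029  0.0463] rel tool x 0.0031
pointer vis2 [0.032  0.0422] rel tool x 0.0061
before (leg at rest)
carriage rear [0.0719 0.0012] rel tool x 0.0257
pointer [0.0445 0.0464] rel tool x -0.0017
pointer back edge [0.048  0.0415] rel tool x 0.0019
```

>>> servo_tool:
  targets:
    - [0,0.003,0,-3,-0.5,0,68]
    - [0,0,0,-5,0,0,68]
    - [0,0,0,-5,0,0,68]
    - [0,0,0,-5,0,0,68]
    - [0,0,0,-5,0,0,68]
    - [0,0,0,-4,0,0,68]
    - [0,0,0,-3,0,0,68]
    - [0,0,0,-2,0,0,68]
    - [0,0,0,0,0,0,68]

```text
time: 9.83
position: [0.4476, 0.0627, 0.0039]
orientation: [3.139, -0.009, 1.321]
ft_force: [1.9, 4.5, -0.1]
grip_width: 0.0681
```

Run:
```python
from h import *
p=np.load('pose2.npy'); s=arm.observe();print(s['position'],s['orientation'],s['ft_force'],w2s(s['position'][None],p))
im=arm.read_camera('wrist'); cv2.imwrite('pics/w13.png',im);cv2.imwrite('pics/w13z.png',cv2.resize(im[190:290,170:300],None,fx=6,fy=6,interpolation=cv2.INTER_CUBIC));np.save('w13.npy',np.r_[s['position'],s['orientation']])
```

```text
[0.44763817 0.06270994 0.00392133] [ 3.13907842 -0.00850482  1.3209747 ] [ 1.94058228  4.54293912 -0.09957046] [[-0.00817982 -0.00052798]]
```

View pics/w13z.png

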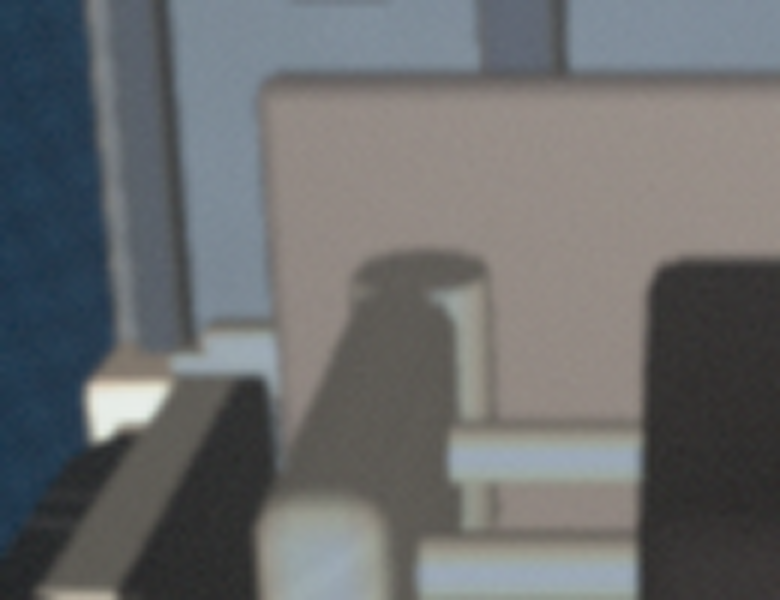

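The clip's white top at zoom (125,400) is partly behind the finger, and the pointer's tip edge is at (185,352). I'll work from the carriage edge and the clip's rear edge.

Run:
```python
from h import *
p=np.load('pose2.npy')
def run(f,sc,off,L):
    o=ld(f); t=w2s(o['position'][None],p)[0]; print(f,'tool',t.round(4))
    for n,u,z in L:
        q=w2s(onplane('wrist',(np.atleast_2d(u)+.5)/sc-.5+off,z,obs=o),p)[0]; print('  ',n,q.round(4),(q-t)[0].round(4))
run('w13.npy',6,[170,190],[('carr rear',(500,80),.03),('carr rear L',(290,82),.03),('tip back edge',(188,352),.027),('root back edge',(240,326),.027),('clip top rear',(130,379),.025),('clip base rear',(135,348),.012),('clip left',(88,400),.025)])
run('w2.npy',6,[215,160],[('carr rear',(390,3),.03),('tip back',(122,150),.027),('tip c',(122,160),.027),('root back',(155,142),.027),('root front',(155,180),.027),('clip top rear',(108,452),.025),('clip top front',(108,507),.025),('clip base rear',(108,444),.012),('rib',(115,482),.027)])
run('w3.npy',3,[150,130],[('carr rear',(380,155),.03),('tip c',(226,245),.027),('root back',(243,234),.027),('root front',(243,257),.027),('clip top rear',(218,402),.025),('clip top front',(218,433),.025),('rib',(222,420),.027)])
```

```text
w13.npy tool [-0.0082 -0.0005]
   carr rear [0.0219 0.0154] 0.0301
   carr rear L [0.0218 0.0335] 0.0299
   tip back edge [-0.0047  0.0452] 0.0035
   root back edge [-0.0021  0.0402] 0.0061
   clip top rear [-0.0083  0.0515] -0.0001
   clip base rear [-0.0108  0.0551] -0.0026
   clip left [-0.0105  0.0557] -0.0023
w2.npy tool [ 0.0362 -0.0033]
   carr rear [ 0.0711 -0.0001] 0.0349
   tip back [0.0465 0.0451] 0.0104
   tip c [0.0448 0.0452] 0.0087
   root back [0.0479 0.0395] 0.0117
   root front [0.0414 0.0398] 0.0052
   clip top rear [-0.0084  0.0507] -0.0446
   clip top front [-0.019   0.0513] -0.0551
   clip base rear [-0.0119  0.053 ] -0.0481
   rib [-0.0133  0.0494] -0.0495
w3.npy tool [ 0.0493 -0.0053]
   carr rear [ 0.0718 -0.0005] 0.0225
   tip c [0.0445 0.045 ] -0.0048
   root back [0.0479 0.0398] -0.0014
   root front [0.0408 0.0402] -0.0085
   clip top rear [-0.0074  0.0508] -0.0567
   clip top front [-0.0183  0.0514] -0.0676
   rib [-0.0127  0.0495] -0.062
```

The estimates agree that about 8 mm remains. I'll advance by that much.

>>> servo_tool:
  targets:
    - [0,0.004,0,-2,-0.5,0,68]
    - [0,0,0,-2,0,0,68]
    - [0,0,0,-2,0,0,68]
    - [0,0,0,-1,0,0,68]
    - [0,0,0,0,0,0,68]
    - [0,0,0,0,0,0,68]

```text
time: 10.38
position: [0.4458, 0.0561, 0.004]
orientation: [3.138, -0.013, 1.322]
ft_force: [1.6, 3.7, 0.1]
grip_width: 0.0678
```

Run:
```python
from h import *
p=np.load('pose2.npy'); s=arm.observe();print(s['position'],s['orientation'],s['ft_force'],w2s(s['position'][None],p))
im=arm.read_camera('wrist'); cv2.imwrite('pics/w14.png',im);cv2.imwrite('pics/w14z.png',cv2.resize(im[190:290,170:300],None,fx=6,fy=6,interpolation=cv2.INTER_CUBIC));np.save('w14.npy',np.r_[s['position'],s['orientation']])
im=arm.read_camera('scene'); cv2.imwrite('pics/s14.png',cv2.resize(im[190:280,180:280],None,fx=8,fy=6.6,interpolation=cv2.INTER_CUBIC))
```

```text
[0.44580618 0.05605943 0.0039831 ] [ 3.13826121 -0.01266882  1.32156989] [1.64881611 3.65752117 0.07124194] [[-0.01507689 -0.00040228]]
```

View pics/w14z.png

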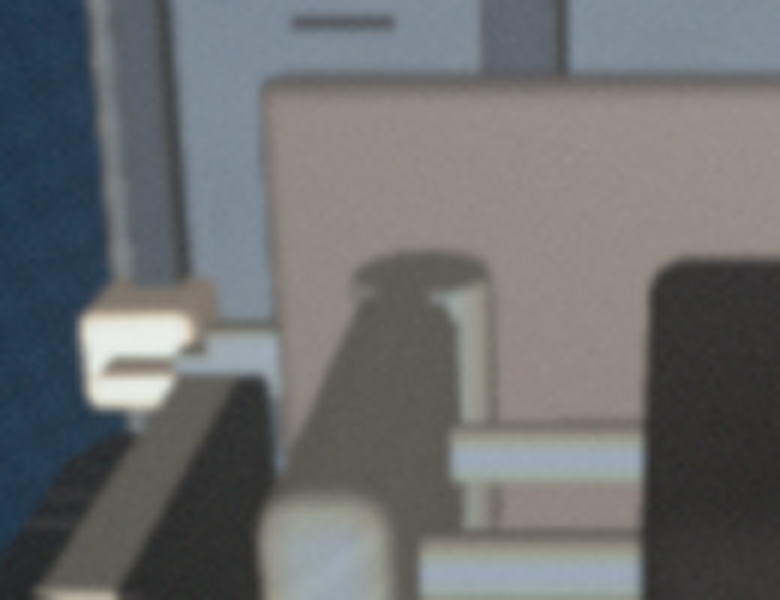

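View pics/s14.png

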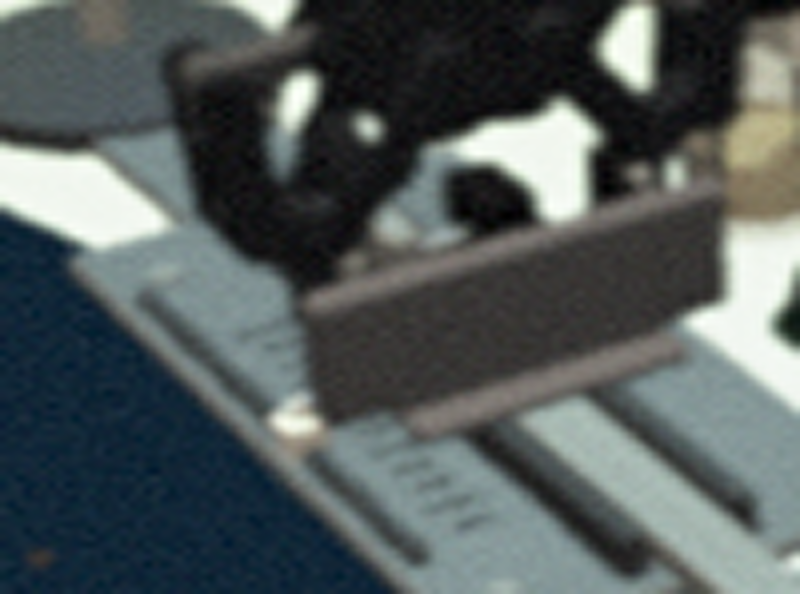

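Pointer and rib are now next to each other: the rib is the dark line at zoom (140,366), and the pointer tip's back edge is at (190,352). Now I'll measure the gap left.

Run:
```python
from h import *
p=np.load('pose2.npy')
def run(f,sc,off,L):
    o=ld(f); t=w2s(o['position'][None],p)[0]; print(f,'tool',t.round(4))
    for n,u,z in L:
        q=w2s(onplane('wrist',(np.atleast_2d(u)+.5)/sc-.5+off,z,obs=o),p)[0]; print('  ',n,q.round(4),(q-t)[0].round(4))
run('w14.npy',6,[170,190],[('carr rear',(500,80),.03),('carr rear L',(290,82),.03),('tip back edge',(188,350),.027),('root back edge',(240,326),.027),('clip top rear',(130,318),.025),('clip top front',(130,407),.025),('rib',(140,366),.027),('rib back',(140,357),.027)])
im=cv2.imread('pics/w14.png'); cv2.imwrite('pics/w14q.png',cv2.resize(im[230:265,175:225],None,fx=15,fy=15,interpolation=cv2.INTER_CUBIC))
```

```text
w14.npy tool [-0.0151 -0.0004]
   carr rear [0.0149 0.0156] 0.0299
   carr rear L [0.0147 0.0337] 0.0298
   tip back edge [-0.0115  0.0454] 0.0036
   root back edge [-0.0091  0.0404] 0.006
   clip top rear [-0.0092  0.0511] 0.0059
   clip top front [-0.0182  0.0519] -0.0031
   rib [-0.0131  0.05  ] 0.0019
   rib back [-0.0122  0.0499] 0.0028
```

View pics/w14q.png

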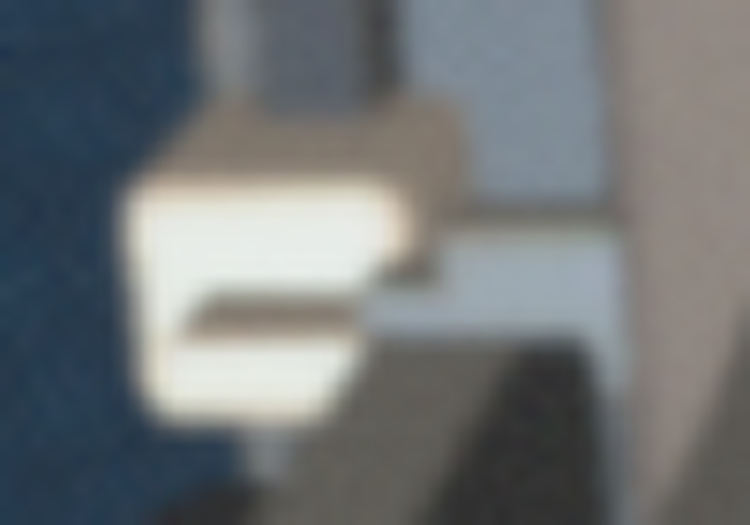

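Run:
```python
from h import *
im=cv2.imread('pics/w6.png'); a=cv2.resize(im[222:247,200:240],None,fx=18,fy=18,interpolation=cv2.INTER_CUBIC)
cv2.imwrite('pics/w6q.png',a)
im=cv2.imread('pics/w10.png'); a=cv2.resize(im[225:250,200:240],None,fx=18,fy=18,interpolation=cv2.INTER_CUBIC)
cv2.imwrite('pics/w10q.png',a)
im=cv2.imread('pics/w2.png'); a=cv2.resize(im[225:255,220:260],None,fx=18,fy=18,interpolation=cv2.INTER_CUBIC)
cv2.imwrite('pics/w2q.png',a)
im=cv2.imread('pics/w7.png'); a=cv2.resize(im[230:260,190:230],None,fx=18,fy=18,interpolation=cv2.INTER_CUBIC)
cv2.imwrite('pics/w7q.png',a)
```

```text
(no output)
```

View pics/w6q.png

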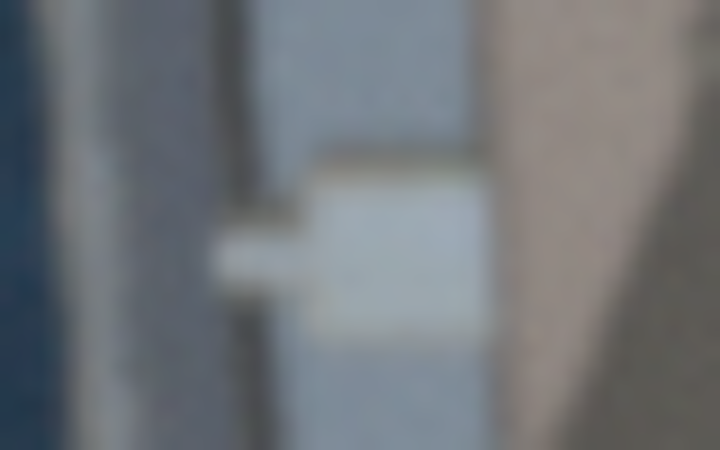

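View pics/w7q.png

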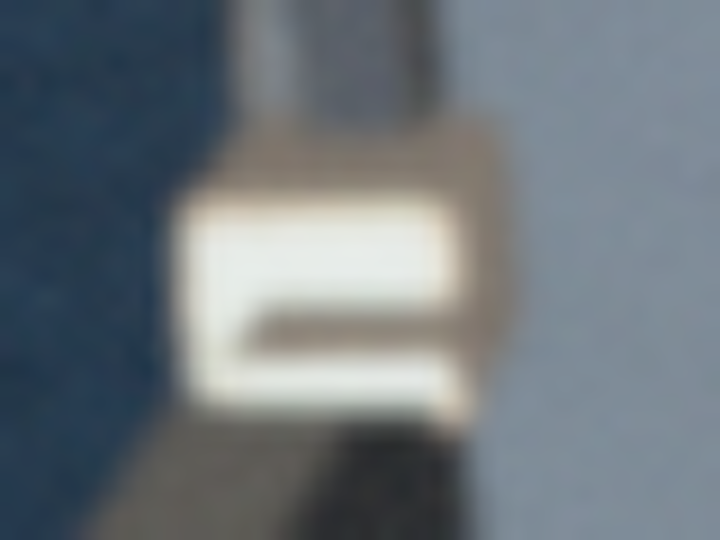

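View pics/w2q.png

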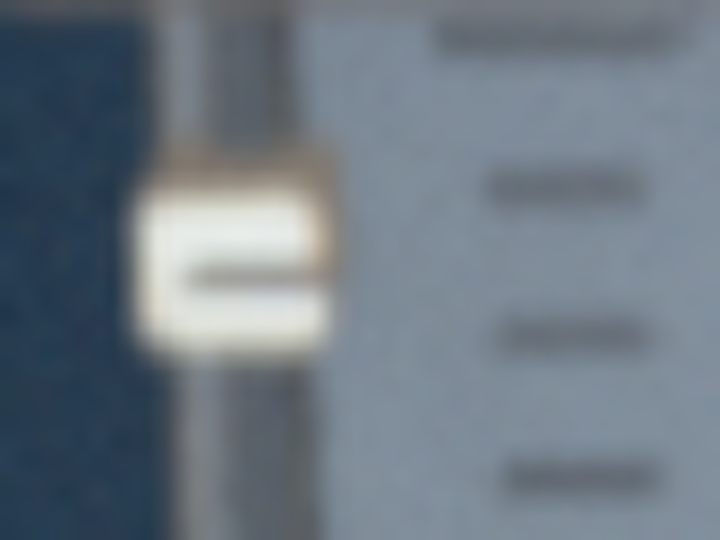

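Run:
```python
from h import *
p=np.load('pose2.npy')
def run(f,sc,off,L):
    o=ld(f); t=w2s(o['position'][None],p)[0]; print(f,'tool',t.round(4))
    for n,u,z in L:
        q=w2s(onplane('wrist',(np.atleast_2d(u)+.5)/sc-.5+off,z,obs=o),p)[0]; print('  ',n,z,q.round(4),(q-t)[0].round(4))
def clip(f,sc,off,c,rr,rb,top,bot):
    L=[('rib top rear',(c,rr),.027)]
    for z in (.022,.023,.024,.025): L+=[('rib base',(c,rb),z),('cliprear',(c,top),z)]+([('clipfront',(c,bot),z)] if bot else [])
    run(f,sc,off,L)
clip('w2.npy',18,[220,225],250,290,265,187,350)
clip('w7.npy',18,[190,230],350,350,310,200,None)
clip('w14.npy',15,[175,230],270,335,297,188,415)
run('w6.npy',18,[200,222],[('tip rear',(230,232),.027),('tip front',(230,294),.027),('root rear',(380,175),.027),('root front',(380,338),.027),('carr',(480,-1),.03)])
run('w6.npy',3.6,[170,180],[('carr',(400,62),.03)])
run('w14.npy',15,[175,230],[('tip rear',(415,283),.027),('root rear',(520,232),.027)])
run('w14.npy',6,[170,190],[('carr rear',(500,82),.03)])
```

```text
w2.npy tool [ 0.0362 -0.0033]
   rib top rear 0.027 [-0.0141  0.0498] -0.0503
   rib base 0.022 [-0.0146  0.0507] -0.0508
   cliprear 0.022 [-0.0096  0.0504] -0.0458
   clipfront 0.022 [-0.0201  0.051 ] -0.0563
   rib base 0.023 [-0.0142  0.0505] -0.0504
   cliprear 0.023 [-0.0092  0.0502] -0.0454
   clipfront 0.023 [-0.0197  0.0508] -0.0559
   rib base 0.024 [-0.0138  0.0503] -0.05
   cliprear 0.024 [-0.0088  0.05  ] -0.045
   clipfront 0.024 [-0.0193  0.0506] -0.0554
   rib base 0.025 [-0.0134  0.0501] -0.0495
   cliprear 0.025 [-0.0084  0.0498] -0.0446
   clipfront 0.025 [-0.0188  0.0504] -0.055
w7.npy tool [-0.0021 -0.001 ]
   rib top rear 0.027 [-0.0139  0.0495] -0.0118
   rib base 0.022 [-0.0144  0.0507] -0.0123
   cliprear 0.022 [-0.0098  0.0503] -0.0078
   rib base 0.023 [-0.014   0.0504] -0.0119
   cliprear 0.023 [-0.0094  0.0501] -0.0074
   rib base 0.024 [-0.0135  0.0501] -0.0115
   cliprear 0.024 [-0.009   0.0498] -0.0069
   rib base 0.025 [-0.0131  0.0499] -0.011
   cliprear 0.025 [-0.0086  0.0495] -0.0065
w14.npy tool [-0.0151 -0.0004]
   rib top rear 0.027 [-0.0139  0.
[... 326 characters left out ...]
r 0.024 [-0.0093  0.0507] 0.0058
   clipfront 0.024 [-0.0185  0.0515] -0.0035
   rib base 0.025 [-0.0133  0.0508] 0.0018
   cliprear 0.025 [-0.0089  0.0504] 0.0062
   clipfront 0.025 [-0.0181  0.0512] -0.003
w6.npy tool [ 0.0462 -0.0005]
   tip rear 0.027 [0.0454 0.0466] -0.0007
   tip front 0.027 [0.043  0.0467] -0.0032
   root rear 0.027 [0.0477 0.0409] 0.0015
   root front 0.027 [0.0413 0.0413] -0.0049
   carr 0.03 [0.0555 0.0362] 0.0093
w6.npy tool [ 0.0462 -0.0005]
   carr 0.03 [0.0717 0.0012] 0.0255
w14.npy tool [-0.0151 -0.0004]
   tip rear 0.027 [-0.0118  0.0447] 0.0033
   root rear 0.027 [-0.0098  0.0406] 0.0053
w14.npy tool [-0.0151 -0.0004]
   carr rear 0.03 [0.0147 0.0156] 0.0298
```

The rib's centre is at x ≈ -14.4 mm and the pointer at ≈ -13.0 mm, so 1.4 mm remains. I'll also remove the small pitch tilt.

>>> servo_tool:
  targets:
    - [0,-0.006,0,-1,0,0,68]
    - [0,-0.006,0,-0.8,0,0,68]
    - [0,0,0,0,0,0,68]
    - [0,0,0,0,0,0,68]

```text
time: 10.82
position: [0.4453, 0.0542, 0.0038]
orientation: [3.138, 0.001, 1.322]
ft_force: [1.5, 3.2, -1.1]
grip_width: 0.0681
```

Run:
```python
from h import *
p=np.load('pose2.npy'); s=arm.observe();print(s['position'],s['orientation'],s['ft_force'],w2s(s['position'][None],p))
im=arm.read_camera('wrist'); cv2.imwrite('pics/w15.png',im);cv2.imwrite('pics/w15q.png',cv2.resize(im[230:265,175:225],None,fx=15,fy=15,interpolation=cv2.INTER_CUBIC));np.save('w15.npy',np.r_[s['position'],s['orientation']])
cv2.imwrite('pics/w15z.png',cv2.resize(im[190:290,170:300],None,fx=6,fy=6,interpolation=cv2.INTER_CUBIC))
```

```text
[0.44533497 0.05421711 0.0038216 ] [3.13829761e+00 9.72475747e-04 1.32171021e+00] [ 1.46275815  3.22153428 -1.14944524] [[-0.01697852 -0.00040261]]
```

View pics/w15q.png

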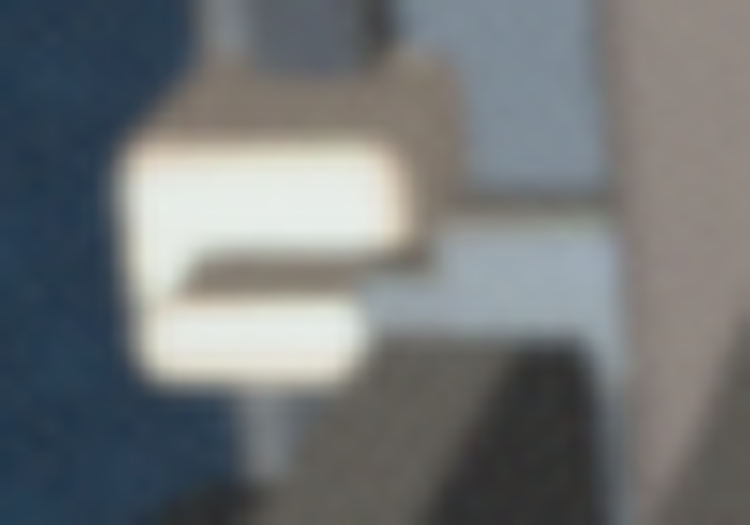

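View pics/w15z.png

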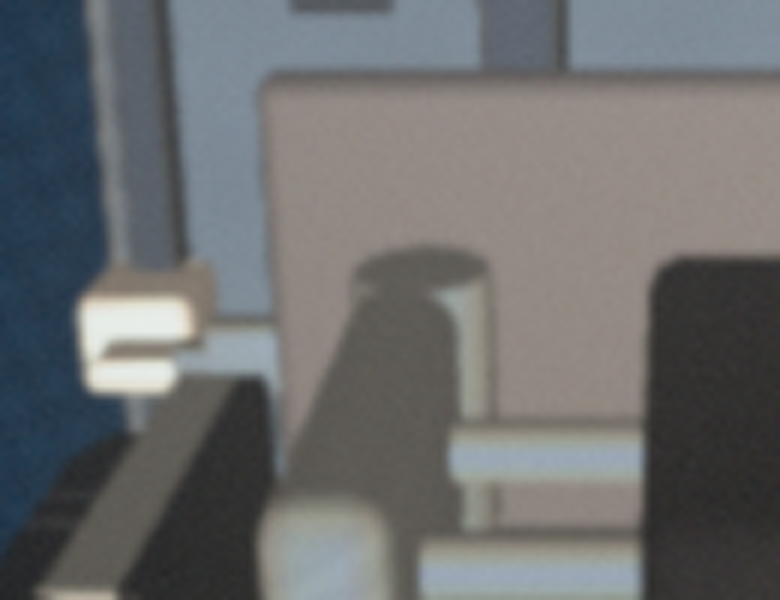

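```bash
cat > m.py <<'E'
from h import *
p=np.load('pose2.npy')
def run(f,sc,off,L):
    o=ld(f); t=w2s(o['position'][None],p)[0]; print(f,'tool',t.round(4))
    for n,u,z in L:
        q=w2s(onplane('wrist',(np.atleast_2d(u)+.5)/sc-.5+off,z,obs=o),p)[0]; print('  ',n,z,q.round(4),(q-t)[0].round(4))
E
python3 - <<'E'
from m import *
run('w15.npy',15,[175,230],[('rib top rear',(270,297),.027),('clip rear',(270,145),.0235),('clip front',(270,385),.0235),('tip rear',(415,275),.027),('root rear',(520,225),.027)])
run('w15.npy',6,[170,190],[('carr rear',(500,79),.03)])
# gradient profiles
im=cv2.cvtColor(cv2.imread('pics/w15.png'),cv2.COLOR_BGR2GRAY).astype(int)
print('rib cols189-196',[ (r,int(im[r,189:197].mean())) for r in range(236,260)])
print('tip cols200-203',[ (r,int(im[r,200:204].mean())) for r in range(240,256)])
print('root cols206-213',[ (r,int(im[r,206:214].mean())) for r in range(238,252)])
E
```

```text
w15.npy tool [-0.017  -0.0004]
   rib top rear 0.027 [-0.0139  0.05  ] 0.0031
   clip rear 0.0235 [-0.0093  0.0506] 0.0077
   clip front 0.0235 [-0.0191  0.0515] -0.0021
   tip rear 0.027 [-0.013   0.0446] 0.004
   root rear 0.027 [-0.011   0.0405] 0.006
w15.npy tool [-0.017  -0.0004]
   carr rear 0.03 [0.0136 0.0155] 0.0305
rib cols189-196 [(236, 120), (237, 121), (238, 128), (239, 166), (240, 212), (241, 228), (242, 233), (243, 234), (244, 234), (245, 228), (246, 191), (247, 143), (248, 125), (249, 150), (250, 209), (251, 229), (252, 232), (253, 226), (254, 217), (255, 165), (256, 115), (257, 100), (258, 97), (259, 95)]
tip cols200-203 [(240, 149), (241, 164), (242, 171), (243, 175), (244, 177), (245, 172), (246, 140), (247, 117), (248, 136), (249, 154), (250, 159), (251, 149), (252, 121), (253, 99), (254, 94), (255, 91)]
root cols206-213 [(238, 136), (239, 136), (240, 136), (241, 132), (242, 116), (243, 109), (244, 130), (245, 153), (246, 163), (247, 166), (248, 166), (249, 165), (250, 164), (251, 154)]
```

The pointer (-14.2 ± 0.2 mm) and rib (-14.4 mm, clip middle -14.2) now agree to about 0.2 mm. I'll hold there with the lever open and check for drift.

>>> servo_tool:
  targets:
    - [0,0,0,0,0,0,68]
    - [0,0,0,0,0,0,68]
    - [0,0,0,0,0,0,68]
    - [0,0,0,0,0,0,68]
    - [0,0,0,0,0,0,68]
    - [0,0,0,0,0,0,68]
    - [0,0,0,0,0,0,68]
    - [0,0,0,0,0,0,68]

```text
time: 11.53
position: [0.4454, 0.0542, 0.0039]
orientation: [3.138, 0.001, 1.322]
ft_force: [1.1, 3.9, -0.6]
grip_width: 0.0678
```

Run:
```python
from m import *
s=arm.observe();print(s['position'],s['orientation'],s['ft_force'],w2s(s['position'][None],p))
```

```text
[0.44537064 0.05422775 0.00385719] [3.13825550e+00 7.53957282e-04 1.32165769e+00] [ 1.08950168  3.94683268 -0.63944687] [[-0.01695937 -0.00043452]]
```

Steady: the tool moved 0.02 mm over the 0.7 s hold. Now I'll squeeze the lever home step by step.

>>> servo_tool:
  targets:
    - [0,0,0,0,0,0,60]
    - [0,0,0,0,0,0,52]
    - [0,0,0,0,0,0,46]
    - [0,0,0,0,0,0,42]
    - [0,0,0,0,0,0,38]
    - [0,0,0,0,0,0,35]
    - [0,0,0,0,0,0,35]
  force: 30

```text
time: 12.12
position: [0.4446, 0.0544, 0.0046]
orientation: [3.14, 0.001, 1.322]
ft_force: [-0.6, 4.3, 0.1]
grip_width: 0.0349
```

Run:
```python
from m import *
s=arm.observe();print(s['position'],s['orientation'],s['ft_force'],w2s(s['position'][None],p),s['grip_width'])
im=arm.read_camera('wrist'); cv2.imwrite('pics/w16.png',im);np.save('w16.npy',np.r_[s['position'],s['orientation']])
cv2.imwrite('pics/w16z.png',cv2.resize(im[190:310,170:390],None,fx=3.6,fy=3.6,interpolation=cv2.INTER_CUBIC))
```

```text
[0.44457216 0.0544362  0.00456596] [3.13981554e+00 1.00721455e-03 1.32188470e+00] [-0.59769993  4.3077871   0.12548297] [[-0.01695542  0.00039071]] 0.03492261088811897
```

View pics/w16z.png

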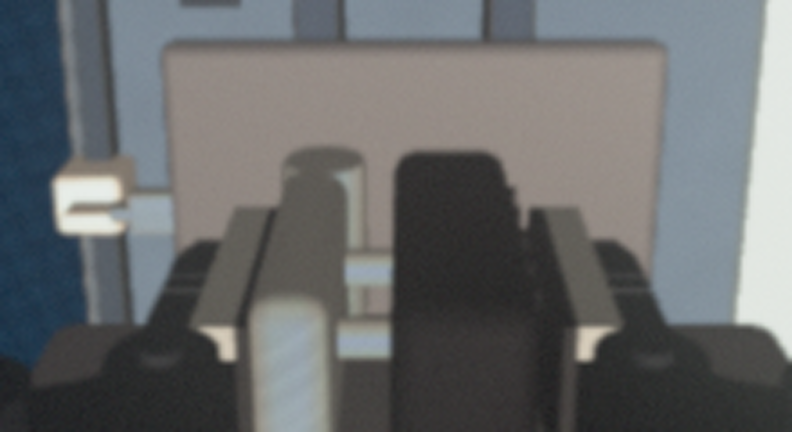

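The lever is closing and the leg hasn't moved: the pointer at zoom (120,212) is still level with the rib at (92,212). I'll finish the squeeze.

>>> servo_tool:
  targets:
    - [0,0,0,0,0.3,0,32]
    - [0,0,0,0,0.2,0,29]
    - [0,0,0,0,0,0,26]
    - [0,0,0,0,0,0,23]
    - [0,0,0,0,0,0,20]
    - [0,0,0,0,0,0,18]
    - [0,0,0,0,0,0,18]
  force: 40

```text
time: 12.75
position: [0.4461, 0.0541, 0.0054]
orientation: [3.138, 0.001, 1.322]
ft_force: [2.9, 3.8, 3.9]
grip_width: 0.0253
```

Run:
```python
from m import *
s=arm.observe();print(s['position'],s['orientation'],s['ft_force'],w2s(s['position'][None],p),s['grip_width'])
im=arm.read_camera('wrist'); cv2.imwrite('pics/w17.png',im);np.save('w17.npy',np.r_[s['position'],s['orientation']])
cv2.imwrite('pics/w17z.png',cv2.resize(im[190:310,170:390],None,fx=3.6,fy=3.6,interpolation=cv2.INTER_CUBIC))
cv2.imwrite('pics/w17q.png',cv2.resize(im[230:265,175:225],None,fx=15,fy=15,interpolation=cv2.INTER_CUBIC))
```

```text
[0.44609359 0.05405099 0.00539275] [3.13799298e+00 7.63517578e-04 1.32158051e+00] [2.93950328 3.79968062 3.94341624] [[-0.01695135 -0.00117872]] 0.02529453688649158
```

View pics/w17z.png

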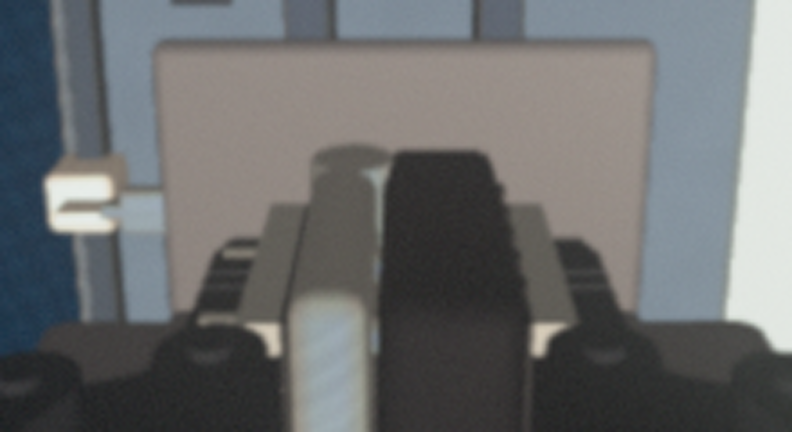

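View pics/w17q.png

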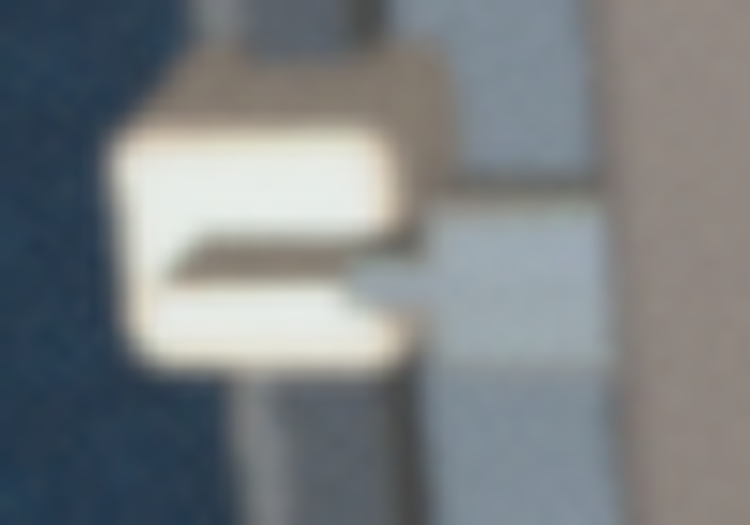

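The opening is 25.3 mm and the lever is against the block, leaving only the 1 mm design gap. The pointer tip is level with the rib at zoom row ~284. I'll measure and check that it's stable.

Run:
```python
from m import *
run('w17.npy',15,[175,230],[('rib top rear',(260,279),.027),('clip rear',(260,133),.0235),('clip front',(260,368),.0235),('tip rear',(385,257),.027),('tip front',(385,312),.027),('root rear',(520,208),.027),('root front',(520,362),.027)])
run('w17.npy',3.6,[170,190],[('carr rear',(400,43),.03),('lever L top',(290,330),.078),('lever R top',(375,330),.078),('block L',(383,330),.08),('blockR',(527,330),.08)])
```

```text
w17.npy tool [-0.017  -0.0012]
   rib top rear 0.027 [-0.0138  0.0501] 0.0031
   clip rear 0.0235 [-0.0094  0.0507] 0.0075
   clip front 0.0235 [-0.0191  0.0516] -0.0021
   tip rear 0.027 [-0.0129  0.0453] 0.004
   tip front 0.027 [-0.0151  0.0455] 0.0018
   root rear 0.027 [-0.0109  0.0401] 0.006
   root front 0.027 [-0.0172  0.0406] -0.0002
w17.npy tool [-0.017  -0.0012]
   carr rear 0.03 [0.0138 0.0005] 0.0307
   lever L top 0.078 [-0.0049  0.0121] 0.0121
   lever R top 0.078 [-0.0049  0.003 ] 0.0121
   block L 0.08 [-0.0037  0.0022] 0.0132
   blockR 0.08 [-0.0038 -0.0128] 0.0132
```

>>> servo_tool:
  targets:
    - [0,0,0,0,0,0,18]
    - [0,0,0,0,0,0,18]
    - [0,0,0,0,0,0,18]
    - [0,0,0,0,0,0,18]
    - [0,0,0,0,0,0,18]
    - [0,0,0,0,0,0,18]
    - [0,0,0,0,0,0,18]
    - [0,0,0,0,0,0,18]
  force: 40

```text
time: 13.47
position: [0.4461, 0.0541, 0.0054]
orientation: [3.138, 0.001, 1.322]
ft_force: [1.6, 3.2, 3.3]
grip_width: 0.0252
```

Run:
```python
from m import *
s=arm.observe();print(s['position'],s['orientation'],s['ft_force'],w2s(s['position'][None],p),s['grip_width'])
im=arm.read_camera('wrist'); cv2.imwrite('pics/w18.png',im);np.save('w18.npy',np.r_[s['position'],s['orientation']])
cv2.imwrite('pics/w18q.png',cv2.resize(im[230:265,175:225],None,fx=15,fy=15,interpolation=cv2.INTER_CUBIC))
im=arm.read_camera('scene');cv2.imwrite('pics/s18.png',im)
```

```text
[0.44612952 0.05406632 0.00542067] [3.13792253e+00 7.78388737e-04 1.32167267e+00] [1.55875366 3.18094313 3.25714311] [[-0.01692758 -0.00120973]] 0.025226612552623272
```

View pics/w18q.png

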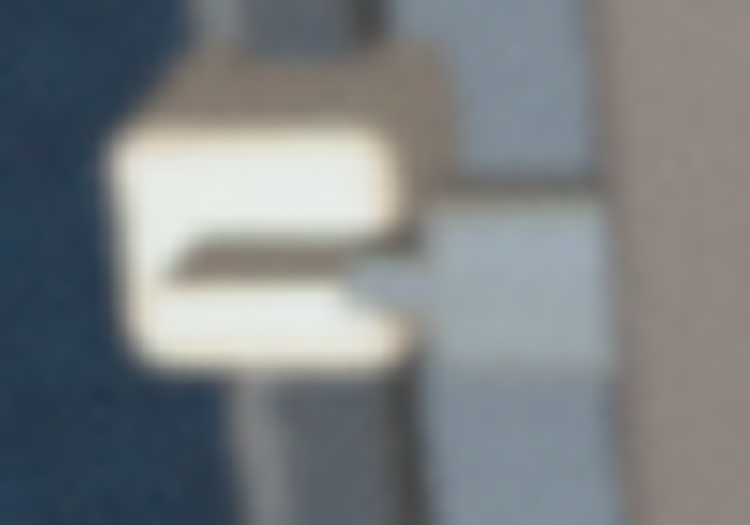

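View pics/s18.png

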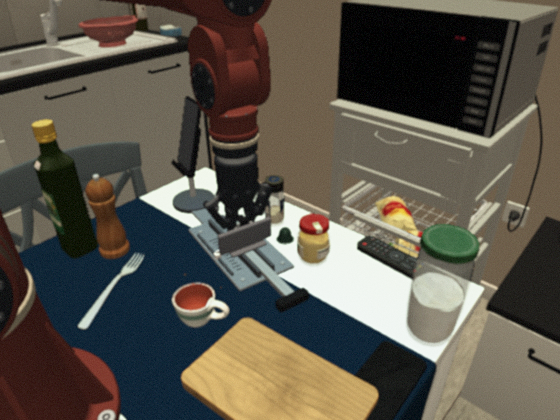

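Pointer at -14.0 mm, rib at -14.3 mm. The lever faces, at y = 3 to 12 mm, are home, and nothing has drifted. I'm handing in.

Run:
```python
from bench import arm
print(arm.finish_job()); s=arm.observe(); print(s['time'],s['position'],s['grip_width'])
```

```text
the job is handed in; nothing more can be done
None
the job is handed in; nothing more can be done
```

The leg is drawn out to the clip's mark and the cam lever is fully home. I handed the job in at about 13.5 s, still pinching block and lever with 40 N.

**What I did:** I pushed the leg out by the wing with the lever open and held it level with the clip for about 1 s. Then I squeezed the lever home.

**Last checks:**
- **Leg length:** the pointer measured x = -14.0 mm and the rib about -14.3 mm in the stand's axes. That is within about 0.3 mm, and nothing moved during a further 0.7 s hold.
- **Lever:** the gripper opening was 25.2 mm against the nominal 26 mm. In the picture the lever stood at y = 3 to 12 mm, which is its closed position.
- **Forces:** readings stayed under about 6 N whenever I checked.
- **Clip, jars and capsule:** I did not touch them, and the last pictures showed them in place.

**What disagreed:**
- **Fingertips:** they turned out to be about 36–42 mm behind the reported TCP, more than the description gives. My first draw therefore passed over the top of the wing without touching anything. I measured the real tip position in the pictures, set down again lower, and the second draw worked.
- **Top camera:** my first estimate from it put the travel about 1 mm longer than the closer wrist views did. I used the wrist views.

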